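# Refit the hooked cover on an equipment housing

## Task

Take the blue cover panel out of the black rack, lay it flat on the middle of the green mat with its black rail upwards, and let go. Then pick it up again, tilt it to hook its yellow-striped edge under the yellow lip of the grey housing, and lower the other edge until the panel lies flat and fully home in the housing. Only then press the panel's red fastener down and turn it a quarter turn clockwise so that its cam catches; leave the loose screwdriver, wrench, bottle and meter where they are.

Things in the scene. Friction and masses are not known exactly. Their poses are not given: they have to be found in the camera images.
- panel: Blue cover panel, about 0.35 kg. Plate 150 (x) x 170 (y) x 6 mm; origin at the centre of the plate's underside, +z to the outer (rail) face. Hook edge at x = -75 mm (yellow stripe on the outer face), fastener near the +x edge. Two 6 mm deep ribs under it (y = +-60, x -40 to +30 mm) are its feet: flat on the mat the origin is 9 mm above the table.
- hook_edge (a point): Middle of the panel's hook edge at half its thickness (panel frame -75, 0, 3 mm); axes as the panel. At the start the panel stands upright in the rack: hook edge up and level, about 170 mm above the table, outer face to the rack's +x; it may lean a few degrees.
- rail (a point): Grip point on the solid black rail of the panel's outer face: panel frame 0, 0, 28 mm; axes as the panel. Rail 14 mm (panel x) x 100 mm (y), from 6 to 34 mm above the underside, no gap under it: grip across the 14 mm.
- fastener (a point): Red wing grip of the quarter-turn fastener at panel x = 55, y = 0: point 30 mm above the panel's underside. Wing 12 mm thick (its x) x 40 mm (its y) x 26 mm high, 14 to 40 mm above the underside; axes turn with it, before turning as the panel's. Its stud has a steel cross bar along its y, 7 x 30 x 4 mm, 0.5 to 4.5 mm under the panel (unpressed).
- press (a joint): How far the fastener is pressed down, 0 to 0.008 m, against a spring (1.6 N at 0, 4.8 N at 0.008). The cross bar is clear below the catch plate from about 0.005 on; turned and let go it stays caught at about 0.0045.
- turn (a joint): Turn of the fastener, 0 (open) to 1.57 rad (locked), growing clockwise seen from above the outer face; light friction, stays where left. In the seated panel the slot blocks it until it is pressed.
- unit: Grey fixed housing, 174 (x) x 194 (y) mm, open on top; origin on the table under the bay's centre. Bay inside: x -77 to 77, y -89 to 89 mm. The panel, axes as the unit's, rests on a ledge (x -77 to -60) and a catch plate (x 40 to 77), tops 70 mm above the table. Side and +x walls end at 76 mm, flush with the panel. Seated: panel origin x 0 +-2, y 0 +-4, z 70 mm.
- lip_edge (a point): Free lower edge of the yellow lip, its middle (unit frame -65, 0, 82 mm); axes as the unit. The lip runs the full width of the -x side, top at 87 mm; the space under it is 12 mm high and 12 mm deep (to x = -77). The panel cannot go in flat: with its +x edge raised 10 to 16 degrees the hook edge goes in under the lip.
- catch_slot (a point): Centre of the slot in the catch plate (unit frame 55, 0, 70 mm), for the fastener's cross bar; axes as the unit. Slot 14 mm (x) x 40 mm (y), plate 5 mm thick, free space below.
- rack: Black fixed rack, base 120 (x) x 210 (y) x 20 mm, origin on the table at its centre. End posts at y = +-92 mm, 80 mm high, leave 10 mm slots at x = -18 and +18 mm; the panel stands in the +x one on the 20 mm high floor and must rise 65 mm to clear the posts.
- mat: Green fixed mat 200 (x) x 200 (y) x 3 mm to lay the panel on, roughly centred; origin at the centre of its underside, on the table
- driver: loose screwdriver, bystander
- spanner: loose wrench, bystander
- bottle: loose small bottle 44 mm wide, 100 mm high, bystander
- meter: orange hand meter 150 x 85 x 43 mm, bystander
There are look-alikes about, which are no part of the job. There is more than one size of the panel; the job needs the smaller.

How it is judged (in metres and radians):
On the way, in this order (a step that is already met when the one before it is completed fails the run):
1. the panel lies flat on the mat, rail up, let go (angle between panel's own z axis and vertical below 0.12 rad and height (world z) of panel below 0.02 m and horizontal distance between panel and mat below 0.07 m and contact force between panel and the fingers below 0.1 N and linear speed of panel below 0.03 m/s), for 0.2 s.
2. the panel is hooked under the lip and lies flat in the housing (x of hook_edge in the frame of unit between -0.08 and -0.07 m and z of hook_edge in the frame of unit below 0.079 m and z of panel in the frame of unit between 0.066 and 0.0735 m and angle between panel's own z axis and vertical below 0.04 rad and value of joint turn below 0.5 rad), for 0.2 s.
At the end, for the whole second after the job is handed in: The panel lies at rest in the housing, its hook edge at least 5 mm under the lip, its underside within about 4 mm of the ledge and tilted less than 0.04 rad, and the fastener is turned at least 1.2 rad and caught below the catch plate (press stays above 3 mm) (x of hook_edge in the frame of unit between -0.08 and -0.07 m and z of hook_edge in the frame of unit below 0.079 m and z of panel in the frame of unit between 0.066 and 0.0735 m and angle between panel's own z axis and vertical below 0.04 rad and value of joint turn above 1.2 rad and value of joint press above 0.003 m and linear speed of panel below 0.02 m/s); the robot touches nothing.
It fails at once if the screwdriver, wrench, bottle or meter is moved more than 30 mm (distance of any of driver, spanner, bottle, meter from where it was at the start of the episode above 0.03 m).
It also fails if it takes over 72 s, if anything falls off the work surface, if the arm or the gripper's body presses on something with over 40 N, if the wrist force passes 120 N, or if a joint passes its speed limit or range.

## Robot

A 7-joint arm with a two-finger parallel gripper is mounted at the origin on the work surface. World frame = base frame: x ahead of the robot, y to its left, z up, the work surface at z = 0. Lengths are in mm, angles in rad, forces in N, time in s.
With the tool pointing down it reaches from about 400 to 875 mm from the base axis. Payload 4.4 kg.
Tool frame: the origin (TCP) lies at the very end of the fingers, on their centre line; the grasp point (between the pads) lies 19 mm behind it (ctrl.grip_depth is the distance from the TCP to the grasp point, in mm); z points along the fingers, x is the direction in which the jaws open and shut, and the axes are right-handed (so a half turn about z gives the same grasp; the last joint's range is limited). The gripper opens to 85 mm and grips with 20 to 120 N. Pads are 22 mm wide; open, the fingers measure 114 mm over their backs; the gripper's body (76 mm by 85 mm) begins 54 mm behind the grasp point. The pads swing forward as they close: fully open they stand 13 mm farther back than shut.
Start: joints at [-1.303, 0.628, 0.038, 1.517, -0.027, 0.996, -0.02], TCP at [212.94, 614.145, 231.313] pointing down, gripper open.
Joint ranges: [-3.06, 3.06], [-0.37, 2.12], [-1.25, 1.32], [0.18, 2.47], [-1.1, 4.24], [0.23, 1.98], [-2.94, 2.94]. Speed limits (rad/s): [2.57, 2.57, 3.14, 3.14, 3.14, 3.14, 3.14].

## Interface

Orientations are given as [roll, pitch, yaw] about the fixed x, y, z axes, in that order (R = Rz(yaw) Ry(pitch) Rx(roll)).
In Python, from cell import ctrl gives the robot as it stands.
- The arm moves only by the shell command python3 -m creep 'ROWS'. ROWS is JSON, a list of rows, each an object with "hand": the opening, from 0 (shut) to 1 (fully open); "travel": the shift along the tool's x, y, z in cm, a list of three; "angular": the turn, a rotation vector about the tool's x, y, z in degrees, a list of three. In form: [{"hand": hand, "travel": [tx, ty, tz], "angular": [rx, ry, rz]}, ...]. A call has 1 to 20 rows; each row is the pose to reach, as a shift and turn from the pose measured when the call began, along the tool's axes at that moment; what a row does not reach only later rows make up. A row lasts 1/10 s, in which the tool goes at most 50 mm and 8.59 degrees, less where a joint would pass 70% of its speed; a pose out of reach is approached as far as the arm can. A call with a gripper value outside its range is refused whole. The fingers move at their own pace and stop on an object; the grip force is fixed at half the most. Time passes only in rows, so rows that repeat a pose let the fingers close. It gives the time, the measured TCP pose, the force and the opening at its end, in the units of the state.
- ctrl.read_state(): the state, without advancing time (a new reading comes with each control period).
- ctrl.get_image(name): name is "scene" or "side" or "wrist"; returns a dict with "frame" (420x560x3 uint8, red, green, blue), "fx", "fy", "cx", "cy" (pixels), "D" ([k1, k2, p1, p2, k3] as OpenCV has them; the pictures are not rectified), "origin" and "orientation" of the camera in the world. Camera axes: x right, y down, z forward; pixel columns grow to the right and rows downward; lengths in mm; the calibration is good to about 2 mm. A picture is of the moment at which its call begins. There is no depth.
- ctrl.finish_job(): hands the job in, once; it reports no verdict.
Trained networks look in the newest picture that a camera, given by its name, has taken for a name from the list of things; names that differ only in an ending like _2 or _b are one class to them, and where a whole thing is asked for, a point or a joint stands for the part that bears it (a point fixed in the world has none). Each returns a list of dicts, best first, with "confidence" (0 to 1); they miss things now and then, are a little off and sometimes report something else, mostly with a low value. They report only what shows in the picture. A call takes as long as a camera call. They do not tell look-alikes from the thing itself.
- ctrl.regions_of(camera, thing): "region" (420x560 bool, what is visible of it).
- ctrl.spot_point(camera, thing): "at" ([x, y, z] in mm, in world coordinates, good to about 4 mm: a listed point, or the origin of a listed thing).
The state is a dict: "clock": time; "qpos": joint angles; "qd": joint speeds; "tau": joint torques, N m; "eef_pos": TCP position; "tool_rot": TCP orientation; "force": force on the tool from outside, world axes, zero at the start; "torque": the same for the moment, N m; "width": finger opening in mm.
Only numpy, scipy, OpenCV 4.12 (cv2) and the standard library are available. Lean on these libraries where they do the work, as an engineer would, in place of code of your own. Each camera call takes 0.05 s, during which the arm holds its last target. There are 200 camera calls.

## Working session

There is one attempt and no reset: what is moved stays moved. The work goes in short steps, Python scripts to look and compute and a shell command to move; the robot and the scene stay as the last step left them, time stands still between calls to the robot, and variables do not carry over. Pictures are saved under pics/ and viewed, about 8 in all and at most 12, crops included, and the job is handed in when it is done.

```bash
ls; mkdir -p pics; cat > h.py <<'E'
import numpy as np, cv2
from cell import ctrl
from scipy.spatial.transform import Rotation as R
def snap(cam,fn=None):
    im=ctrl.get_image(cam)
    if fn: cv2.imwrite('pics/'+fn,im['frame'][:,:,::-1])
    return im
E
python3 - <<'E'
from h import *
np.set_printoptions(precision=1,suppress=True)
a=[]
for c in ['scene','side']:
    im=snap(c); a.append(im['frame'][:,:,::-1])
    print(c,im['origin'],im['orientation'],im['fx'])
    for t in ['panel','hook_edge','rail','fastener','unit','lip_edge','catch_slot','rack','mat','driver','spanner','bottle','meter']:
        print(t,[(round(d['confidence'],2),np.array(d['at'])) for d in ctrl.spot_point(c,t)][:4])
cv2.imwrite('pics/a.png',a[0]);cv2.imwrite('pics/b.png',a[1])
print(ctrl.read_state())
E
```

```text
pics
scene [1072.7  412.2  988.7] [-2.4  0.   2.3] 442.48983450169663
panel [(0.91, array([567.7, 332.8,  92.2])), (0.65, array([275.7, 375.6,  47.6])), (0.32, array([ 782.5, -151.2,    1.8]))]
hook_edge [(0.94, array([214.6, 290.5,  31.1])), (0.72, array([573.4, 332.4, 170.2]))]
rail [(0.76, array([282. , 381.6,   9.7])), (0.66, array([595. , 336.5,  92.3]))]
fastener [(0.78, array([591.4, 333.9,  35.6])), (0.68, array([573.6, 333.7, 170.9])), (0.59, array([322.6, 443.1,  18.7]))]
unit [(0.77, array([ 542.9, -305.4,   -0.1]))]
lip_edge [(0.92, array([ 478.6, -292.6,   85.9]))]
catch_slot [(0.56, array([ 598.3, -314.6,   70.5]))]
rack [(0.97, array([548.9, 331.8,   4.5]))]
mat [(0.63, array([579.4,  23.8,  -2.7]))]
driver [(0.71, array([ 601.8, -310.2,   72.7]))]
spanner [(0.78, array([769. ,  73.9,  -2.6]))]
bottle [(0.75, array([ 783.1, -151. ,    0. ]))]
meter [(0.74, array([ 435.4, -511.7,   -0.4]))]
side [-181.8 -812.4  756.3] [-2.1 -0.  -0.7] 425.42002130466227
panel [(0.9, array([566. , 332.1,  98.8]))]
hook_edge [(0.84, array([209.8, 292.8,  31.5])), (0.59, array([575.6, 336.
[... 356 characters left out ...]
.2, -301.2,   -3.2]))]
mat [(0.69, array([581.4,  24.3,  -1.4])), (0.23, array([ 597.4, -312.6,   71.7]))]
driver [(0.53, array([379.9, -20.5,  -0.9]))]
spanner [(0.62, array([770.9,  68.5,   1.6])), (0.62, array([592. , 333.4,  93.7])), (0.31, array([546.8, 328.2,   0.1]))]
bottle [(0.61, array([ 783.1, -147.9,    0.1]))]
meter []
{'clock': 1.4, 'qpos': array([-1.3,  0.6,  0. ,  1.5, -0. ,  1. , -0. ]), 'qd': array([ 0., -0., -0.,  0., -0., -0., -0.]), 'tau': array([  0. , -56.3,   1.2, -19.4,   0. ,   0. ,   0. ]), 'eef_pos': array([212.9, 614.2, 231.3]), 'tool_rot': array([-3.1, -0. ,  1.2]), 'force': array([ 0.6, -0.6,  0.4]), 'torque': array([-0.,  0.,  0.]), 'width': 85.45756425481537}
```

View pictures.

View pics/a.png

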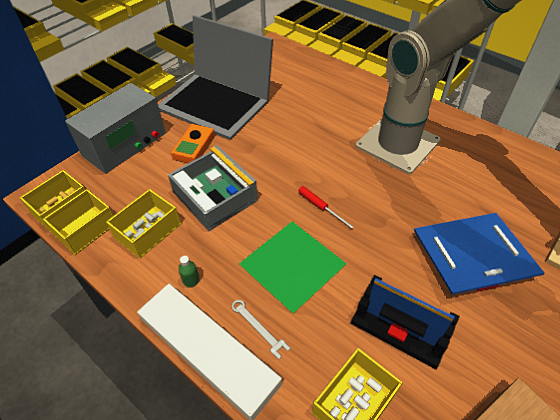

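View pics/b.png

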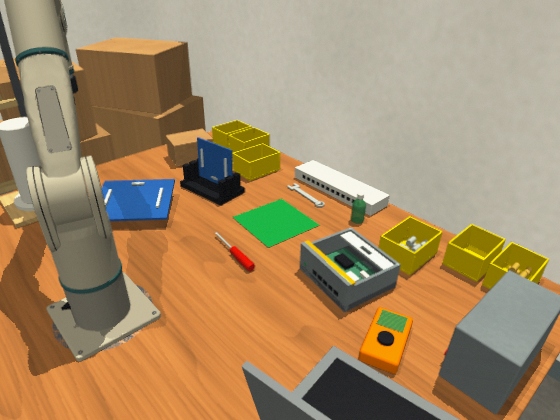

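The scene view shows the upright panel in the rack, with its stripe from (370,278) to (459,318). The housing is at (213,185) with its lip at (231,168), and the mat is at (293,265). The blue plate at (480,253) is the larger look-alike. The driver, wrench, bottle and meter are all clear. The side view agrees. Next I'll measure the yaws.

```bash
cat >> h.py <<'E'
def plane(im,uv,z):
    K=np.array([[im['fx'],0,im['cx']],[0,im['fy'],im['cy']],[0,0,1.]])
    p=cv2.undistortPoints(np.float64(uv).reshape(-1,1,2),K,np.float64(im['D']))[:,0]
    o=np.array(im['origin']); d=np.c_[p,np.ones(len(p))]@R.from_euler('xyz',im['orientation']).as_matrix().T
    return (o+d*((z-o[2])/d[:,2])[:,None])[:,:2]
def mask(im,lo,hi,box=None):
    m=cv2.inRange(cv2.cvtColor(im['frame'],cv2.COLOR_RGB2HSV),lo,hi)
    if box: q=np.zeros_like(m); x0,y0,x1,y1=box; q[y0:y1,x0:x1]=m[y0:y1,x0:x1]; m=q
    n,l,s,_=cv2.connectedComponentsWithStats(m)
    return l==1+np.argmax(s[1:,4])
def rect(im,m,z):
    v,u=np.nonzero(m); P=plane(im,np.c_[u,v],z)
    r=cv2.minAreaRect(P.astype(np.float32)); return P.mean(0),r
E
python3 - <<'E'
from h import *
np.set_printoptions(precision=1,suppress=True)
print([a for a in dir(ctrl) if a[0]!='_'])
im=snap('scene')
for n,lo,hi,box,z in [('stripe',(18,90,80),(35,255,255),(360,268,470,330),167),('lip',(18,90,80),(35,255,255),(195,140,262,195),87),('mat',(45,100,60),(75,255,255),(230,210,360,320),3)]:
    m=mask(im,lo,hi,box); c,r=rect(im,m,z); print(n,m.sum(),c,r)
s=snap('side')
for n,lo,hi,box,z in [('lip',(18,90,80),(35,255,255),(295,235,365,300),87),('mat',(45,100,60),(75,255,255),(225,190,330,250),3)]:
    m=mask(s,lo,hi,box); c,r=rect(s,m,z); print(n,m.sum(),c,r)
for i,c,a in [(im,'scene','rack'),(im,'scene','panel'),(s,'side','panel')]:
    for g in ctrl.regions_of(c,a)[:3]:
        v,u=np.nonzero(g['region']); print(c,a,g['confidence'],u.min(),u.max(),v.min(),v.max(), rect(i,g['region'],0 if a=='rack' else 95)[1])
# panel top corners via side silhouette
E
python3 - <<'E'
import cv2
a=cv2.imread('pics/a.png')[260:380,340:475]; b=cv2.imread('pics/b.png')[125:215,170:255]
a=cv2.resize(a,(450,400),interpolation=3); b=cv2.resize(b,(350,400),interpolation=3)
import numpy as np; cv2.imwrite('pics/c.png',np.hstack([a,b]))
E
```

```text
['MotionError', 'finish_job', 'get_image', 'grip_depth', 'read_state', 'regions_of', 'spot_point']
stripe 186 [576.7 332.3] ((576.5825805664062, 332.7260437011719), (5.732979774475098, 167.1527099609375), 8.093234062194824)
lip 274 [ 475.4 -285.9] ((474.1130676269531, -289.446533203125), (199.34588623046875, 17.89754295349121), 79.54812622070312)
mat 4971 [585.2  27.7] ((581.098876953125, 24.375473022460938), (199.1940155029297, 199.6338348388672), 84.36893463134766)
lip 302 [ 472.9 -300. ] ((474.65057373046875, -293.7254638671875), (198.65306091308594, 16.92548179626465), 78.2994155883789)
mat 2191 [575.3  16.8] ((579.509765625, 21.39112091064453), (199.42056274414062, 199.74444580078125), 84.30667114257812)
scene rack 0.45 368 453 279 343 ((525.8449096679688, 325.175537109375), (124.67829132080078, 202.3953857421875), 8.988619804382324)
scene panel 0.86 414 544 213 295 ((316.4006652832031, 380.551025390625), (206.5988006591797, 242.08831787109375), 54.87592315673828)
scene panel 0.85 367 453 279 345 ((578.360595703125, 332.47808837890625), (113.39390563964844, 182.1875457763672), 8.192483901977539)
side panel 0.66 197 232 137 182 ((604.1961059570312, 372.1666259765625), (388.89532470703125, 128.50204467773438), 57.64331817626953)
side panel 0.65 102 174 179 221 ((246.65573120117188, 297.36590576171875), (259.3619384765625, 229.19888305664062), 53.33053970336914)
side panel 0.59 216 254 233 270 ((319.3917541503906, -111.54273986816406), (182.6297149658203, 28.346681594848633), 82.26686096191406)
```

View pics/c.png

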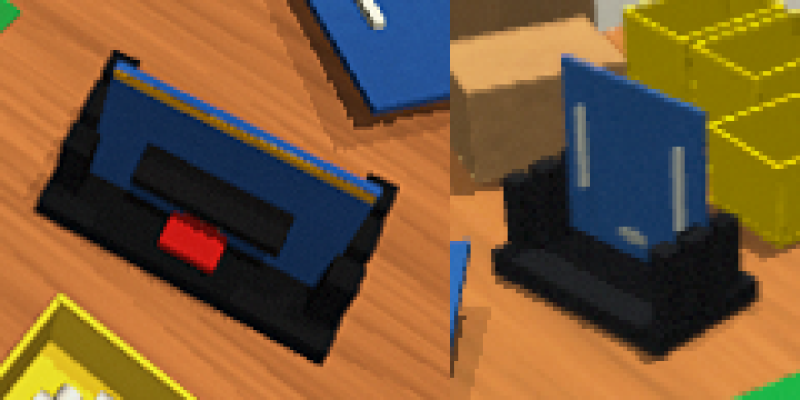

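```bash
cat >> h.py <<'E'
def down(yaw,tilt=0):
    "tool down, tool x along yaw (deg), then turned by tilt deg about tool y (+: z swings to +x)"
    return R.from_euler('z',yaw,degrees=True)*R.from_euler('x',180,degrees=True)*R.from_euler('y',tilt,degrees=True)
def rel(p,Rt,s=None):
    s=s or ctrl.read_state(); R0=R.from_euler('xyz',s['tool_rot'])
    t=R0.inv().apply(np.array(p)-s['eef_pos'])/10; a=(R0.inv()*Rt).as_rotvec(degrees=True)
    print('travel',t.round(2).tolist(),'angular',a.round(1).tolist(),'rows>=',int(max(np.ceil(np.linalg.norm(t)/5),np.ceil(np.linalg.norm(a)/8.59))),'|pos',np.round(s['eef_pos'],1),'rpy',np.degrees(s['tool_rot']).round(1),'F',np.round(s['force'],1),'w',round(s['width'],1),'t',s['clock'])
E
python3 -c "
from h import *
rel([573,333,250],down(8))
rel([573,333,130],down(8))"
```

```text
travel [-14.77, 43.23, -1.87] angular [-0.0, -0.0, 62.9] rows>= 10 |pos [213.  614.2 231.3] rpy [-180.    -0.    70.9] F [ 0.3 -0.9 -0.2] w 85.3 t 1.65
travel [-14.77, 43.23, 10.13] angular [-0.0, -0.0, 62.9] rows>= 10 |pos [213.  614.2 231.3] rpy [-180.    -0.    70.9] F [ 0.3 -0.9 -0.2] w 85.3 t 1.65
```

```bash
python3 -m creep '[{"hand":0.6,"travel":[-14.8,43.2,-1.9],"angular":[0,0,62.9]},{"hand":0.6,"travel":[-14.8,43.2,-1.9],"angular":[0,0,62.9]},{"hand":0.6,"travel":[-14.8,43.2,-1.9],"angular":[0,0,62.9]},{"hand":0.6,"travel":[-14.8,43.2,-1.9],"angular":[0,0,62.9]},{"hand":0.6,"travel":[-14.8,43.2,-1.9],"angular":[0,0,62.9]},{"hand":0.6,"travel":[-14.8,43.2,-1.9],"angular":[0,0,62.9]},{"hand":0.6,"travel":[-14.8,43.2,-1.9],"angular":[0,0,62.9]},{"hand":0.6,"travel":[-14.8,43.2,-1.9],"angular":[0,0,62.9]},{"hand":0.6,"travel":[-14.8,43.2,-1.9],"angular":[0,0,62.9]},{"hand":0.6,"travel":[-14.8,43.2,-1.9],"angular":[0,0,62.9]},{"hand":0.6,"travel":[-14.8,43.2,-1.9],"angular":[0,0,62.9]},{"hand":0.6,"travel":[-14.8,43.2,-1.9],"angular":[0,0,62.9]},{"hand":0.6,"travel":[-14.8,43.2,-1.9],"angular":[0,0,62.9]}]'
python3 - <<'E'
from h import *
im=snap('wrist','w1.png')
m=mask(im,(18,90,80),(35,255,255),(0,0,560,420)); print(m.sum(),rect(im,m,168))
print(im['origin'],im['orientation'])
print(ctrl.spot_point('wrist','hook_edge')[:2])
rel([573,333,130],down(8))
E
```

```text
clock: 2.95
eef_pos: [570.7, 335.1, 250.1]
tool_rot: [-3.14, 0.001, 0.143]
force: [0.1, 0.9, -0.3]
width: 51.3
11407 (array([698.92203704, 361.60354306]), ((698.3506469726562, 359.8819274902344), (79.58816528320312, 125.8917465209961), 87.89630126953125))
[560.20139496 403.36294075 393.82370851] [2.86580818e+00 9.65852783e-04 1.41480482e-01]
[{'at': [571.9, 335.2, 169.8], 'confidence': 0.93}]
travel [0.17, 0.2, 12.03] angular [-0.1, 0.0, 0.2] rows>= 3 |pos [571.1 334.7 250.3] rpy [-179.9    0.     8.2] F [-0.5 -0.2 -0.1] w 51.3 t 3.05
```

View pics/w1.png

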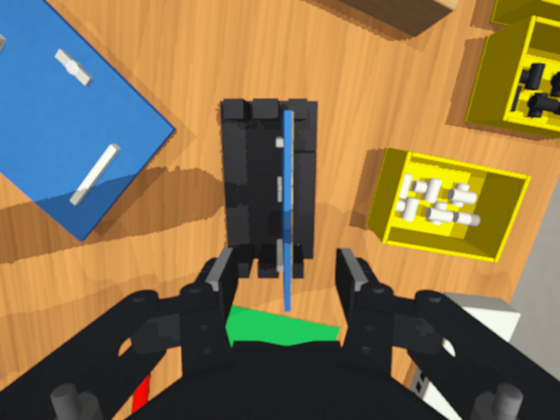

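The wrist view shows the panel's edge running from (289,110) to (287,310), centred between the fingers and square to them. Next: descend and grip.

```bash
python3 -m creep '[{"hand":0.6,"travel":[0.1,0,4],"angular":[0,0,0]},{"hand":0.6,"travel":[0.1,0,8],"angular":[0,0,0]},{"hand":0.6,"travel":[0.1,0,11],"angular":[0,0,0]},{"hand":0.6,"travel":[0.1,0,12],"angular":[0,0,0]},{"hand":0.6,"travel":[0.1,0,12],"angular":[0,0,0]},{"hand":0,"travel":[0.1,0,12],"angular":[0,0,0]},{"hand":0,"travel":[0.1,0,12],"angular":[0,0,0]},{"hand":0,"travel":[0.1,0,12],"angular":[0,0,0]},{"hand":0,"travel":[0.1,0,12],"angular":[0,0,0]},{"hand":0,"travel":[0.1,0,12],"angular":[0,0,0]},{"hand":0,"travel":[0.1,0,12],"angular":[0,0,0]}]'
python3 -m creep '[{"hand":0,"travel":[0,0,-1],"angular":[0,0,0]},{"hand":0,"travel":[0,0,-3],"angular":[0,0,0]},{"hand":0,"travel":[0,0,-6],"angular":[0,0,0]},{"hand":0,"travel":[0,0,-10],"angular":[0,0,0]},{"hand":0,"travel":[0,0,-14],"angular":[0,0,0]},{"hand":0,"travel":[0,0,-14],"angular":[0,0,0]}]'
python3 - <<'E'
from h import *
snap('side')
print(ctrl.spot_point('side','panel')[:2],ctrl.spot_point('scene','hook_edge')[:2])
rel([450,24,200],down(0,65))
print(ctrl.read_state()['qpos'])
E
```

```text
clock: 4.15
eef_pos: [569.0, 334.9, 132.1]
tool_rot: [-3.14, 0.007, 0.142]
force: [-7.0, -0.5, 11.4]
width: 5.4
clock: 4.75
eef_pos: [574.0, 336.0, 279.4]
tool_rot: [-3.135, -0.006, 0.142]
force: [1.7, 0.9, -3.6]
width: 5.5
[{'at': [567.9, 336.2, 241.7], 'confidence': 0.69}, {'at': [278.0, 374.8, 48.3], 'confidence': 0.59}] [{'at': [572.8, 331.6, 169.5], 'confidence': 0.96}, {'at': [214.3, 291.6, 33.2], 'confidence': 0.74}]
travel [-16.14, 29.05, 7.23] angular [-4.7, 65.4, 7.2] rows>= 8 |pos [569.2 334.4 271.4] rpy [-179.9    0.5    8.1] F [-0.1  0.1 -5. ] w 5.3 t 4.9
[-0.76359872  0.63280184  0.34218227  1.43433896 -0.226837    1.12029519
 -0.24013478]
```

```bash
python3 -c "
from h import *
rel([556,23,170],down(0,65))"
```

```text
travel [-5.64, 30.66, 10.14] angular [-4.7, 65.4, 7.2] rows>= 8 |pos [569.2 334.4 271.4] rpy [-179.9    0.5    8.1] F [-0.1  0.1 -5. ] w 5.3 t 4.9
```

```bash
python3 -m creep '[{"hand":0,"travel":[-0.6,4,0],"angular":[0,0,0]},{"hand":0,"travel":[-1.2,8,1],"angular":[-0.5,7,0.8]},{"hand":0,"travel":[-1.8,12,2],"angular":[-1,14,1.6]},{"hand":0,"travel":[-2.4,15,3],"angular":[-1.5,21,2.4]},{"hand":0,"travel":[-3,18,4],"angular":[-2,28,3.2]},{"hand":0,"travel":[-3.6,21,5.5],"angular":[-2.5,35,4]},{"hand":0,"travel":[-4.2,24,7],"angular":[-3,42,4.8]},{"hand":0,"travel":[-4.8,27,8.5],"angular":[-3.6,49,5.6]},{"hand":0,"travel":[-5.2,29,9.5],"angular":[-4.1,56,6.4]},{"hand":0,"travel":[-5.6,30.7,10.1],"angular":[-4.7,63,7.2]},{"hand":0,"travel":[-5.6,30.7,10.1],"angular":[-4.7,65.4,7.2]},{"hand":0,"travel":[-5.6,30.7,10.1],"angular":[-4.7,65.4,7.2]},{"hand":0,"travel":[-5.6,30.7,10.1],"angular":[-4.7,65.4,7.2]},{"hand":0,"travel":[-5.6,30.7,10.1],"angular":[-4.7,65.4,7.2]}]'
python3 - <<'E'
from h import *
snap('side','d.png')
for t in ['panel','hook_edge','rail','fastener']: print(t,ctrl.spot_point('side',t)[:2])
rel([556,23,54],down(0,65))
s=ctrl.read_state(); R0=R.from_euler('xyz',s['tool_rot']); print(R0.as_matrix().round(3)); print(s['qpos'].round(2))
E
```

```text
clock: 6.3
eef_pos: [588.1, 65.8, 377.2]
tool_rot: [3.094, -0.742, 0.01]
force: [-1.8, -45.0, 8.4]
width: 5.0
panel [{'at': [276.8, 377.6, 43.6], 'confidence': 0.89}, {'at': [610.0, 60.8, 347.2], 'confidence': 0.74}]
hook_edge [{'at': [210.2, 294.7, 32.1], 'confidence': 0.87}, {'at': [563.7, 67.1, 404.3], 'confidence': 0.79}]
rail [{'at': [276.9, 380.0, 10.7], 'confidence': 0.65}, {'at': [631.6, 58.7, 369.1], 'confidence': 0.61}]
fastener [{'at': [548.7, 326.8, 2.8], 'confidence': 0.64}, {'at': [668.2, 58.5, 327.0], 'confidence': 0.51}]
travel [-24.37, 3.09, 21.75] angular [2.3, 22.4, 0.8] rows>= 7 |pos [589.2  64.4 377.8] rpy [177.3 -42.6   0.5] F [-0.6  0.1 -3.9] w 4.9 t 6.55
[[ 0.737 -0.024  0.676]
 [ 0.006 -0.999 -0.042]
 [ 0.676  0.035 -0.736]]
[-1.3   0.34  1.32  2.18 -1.1   0.23  0.87]
```

View pics/d.png

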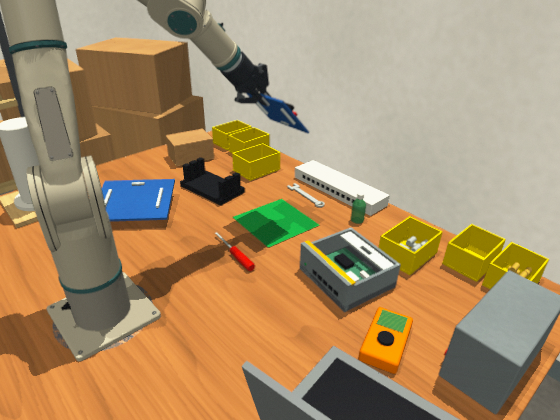

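The side view shows the panel still held at (285,110), tilted about 47°. The arm is against the limits of j3, j5 and j6, so pointing outward is not the way. I'll fit a kinematic model from the three poses I have and plan on that.

```bash
cat > kin.py <<'E'
from h import *
from scipy.optimize import least_squares
import itertools
def fk(q,sg,L):
    # z y z y z y z ; L=[H,L1,L2,c,a,b,d]: link lengths + elbow/wrist offsets
    T=R.identity(); p=np.array([0,0,L[0]])
    seg=[(4,None),(4,None),(1,L[4]),(2,L[5]),(2,None),(3,L[6]),(3,None)]
    ax='zyzyzyz'
    vec=[[0,0,0],[0,0,0],[L[4],0,L[1]],[-L[4],0,0],[L[5],0,L[2]],[L[6],0,0],[0,0,L[3]]]
    for i in range(7):
        T=T*R.from_euler(ax[i],sg[i]*q[i]); p=p+T.apply(vec[i])
    return p,T
E
python3 - <<'E'
from kin import *
s=ctrl.read_state()
D=[([-1.303,.628,.038,1.517,-.027,.996,-.02],[212.94,614.145,231.313],R.from_euler('xyz',[-180,0,70.9],degrees=True)),
([-0.76359872,0.63280184,0.34218227,1.43433896,-0.226837,1.12029519,-0.24013478],[569.2,334.4,271.4],R.from_euler('xyz',[-179.9,.5,8.1],degrees=True)),
(s['qpos'],s['eef_pos'],R.from_euler('xyz',s['tool_rot']))]
out=[]
for sg in itertools.product([1,-1],repeat=4):
    sg=[sg[0],1,sg[1],1,sg[2],1,sg[3]]
    e=0
    for q,p,T in D: e+=np.linalg.norm((fk(q,sg,[0]*7)[1].inv()*T).as_rotvec()[:2])+ min(np.linalg.norm((fk(q,sg,[0]*7)[1]*R.from_euler('z',o)).inv().as_matrix()@T.as_matrix()-np.eye(3)) for o in [0,np.pi,np.pi/2,-np.pi/2])
    out.append((e,sg))
out.sort(key=lambda x:x[0]); print(out[:3])
sg=out[0][1]
f=lambda L: np.concatenate([fk(q,sg,L)[0]-p for q,p,T in D])
r=least_squares(f,[330,455,455,220,0,0,0]); print(r.x.round(1),r.fun.round(1))
for q,p,T in D: print((fk(q,sg,r.x)[1].inv()*T).as_rotvec(degrees=True).round(1))
E
```

```text
[(np.float64(0.005827073791035383), [-1, 1, -1, 1, -1, 1, -1]), (np.float64(0.9833096093855744), [-1, 1, -1, 1, -1, 1, 1]), (np.float64(1.578787434533206), [1, 1, 1, 1, 1, 1, 1])]
[356.4 331.9 357.8 159.9 108.4  77.9 -49.4] [-24.1   7.1   1.6   1.6  -2.2  -1.3   0.1  -0.1  -0.2]
[-1.0e-01  0.0e+00 -1.8e+02]
[  -0.   -0. -180.]
[ -0.  -0. 180.]
```

```bash
cat > kin.py <<'E'
from h import *
from scipy.optimize import least_squares
import itertools
lo=np.array([-3.06,-.37,-1.25,.18,-1.1,.23,-2.94]); hi=np.array([3.06,2.12,1.32,2.47,4.24,1.98,2.94])
SG=[-1,1,-1,1,-1,1,-1]
def fk(q,L):
    T=R.identity(); p=np.array([0,0,L[0]]); ax='zyzyzyz'
    vec=[[L[10],L[9],0],[0,L[4],0],[L[6],0,L[1]],[-L[6],L[5],0],[L[7],0,L[2]],[L[8],0,0],[0,0,L[3]]]
    for i in range(7):
        T=T*R.from_euler(ax[i],SG[i]*q[i]); p=p+T.apply(vec[i])
    return p,T*R.from_euler('z',np.pi)
E
python3 - <<'E'
from kin import *
s=ctrl.read_state()
D=[([-1.303,.628,.038,1.517,-.027,.996,-.02],[212.94,614.145,231.313]),
([-0.76359872,0.63280184,0.34218227,1.43433896,-0.226837,1.12029519,-0.24013478],[569.2,334.4,271.4]),
(s['qpos'],s['eef_pos'])]
for idx in [[0,1,2,3],[0,1,2,3,4,5],[0,1,2,3,6],[0,1,2,3,7,8],[0,1,2,3,9],[0,1,2,3,5,9],[0,1,2,3,8],[0,1,2,3,6,10],[0,1,2,3,6,8],[0,1,2,3,6,8,9]]:
    def full(x):
        L=np.zeros(11); L[idx]=x; return L
    f=lambda x: np.concatenate([fk(q,full(x))[0]-p for q,p in D])
    r=least_squares(f,[330,455,455,220]+[0]*(len(idx)-4)); print(idx,r.x.round(1),r.fun.round(1))
E
```

```text
[0, 1, 2, 3] [387.  514.2 412.2 343.1] [-26.4   7.    5.   -9.6  14.5   4.9   3.6  -2.1  -9.9]
[0, 1, 2, 3, 4, 5] [335.3 559.3 381.7 349.5 -11.9 -16.5] [-0.1  0.2  0.2 -0.  -0.2 -0.2 -0.   0.   0. ]
[0, 1, 2, 3, 6] [351.7 477.9 387.4 299.   32.1] [-25.9   8.1   5.9 -10.1  12.1   5.5   4.3  -0.1 -11.4]
[0, 1, 2, 3, 7, 8] [493.1 446.4 460.5 301.3  85.2 -40.4] [-26.3   1.6   0.3   4.4   4.2   0.    0.1  -1.3  -0.4]
[0, 1, 2, 3, 9] [335.6 544.7 387.5 329.6 -26. ] [-3.  -2.4  5.1  1.  -0.1  2.5  3.4  6.7 -7.6]
[0, 1, 2, 3, 5, 9] [335.3 559.3 381.7 349.5 -16.5 -11.9] [-0.1  0.2  0.2 -0.  -0.2 -0.2 -0.   0.   0. ]
[0, 1, 2, 3, 8] [380.2 516.4 399.9 346.6 -10.2] [-26.1   8.1   3.2  -9.4  15.1   1.8   1.4  -6.7  -5. ]
[0, 1, 2, 3, 6, 10] [138.3 435.2 283.2 140.1 154.4 -46. ] [-23.7  14.3   4.4 -12.7   7.2   1.6   1.9  -3.9  -6. ]
[0, 1, 2, 3, 6, 8] [208.3 353.3 267.9 150.  146.8 -25.8] [-23.2  14.8   4.5 -11.6   5.1  -0.3   1.2  -4.4  -4.3]
[0, 1, 2, 3, 6, 8, 9] [314.7 540.8 361.4 324.3   7.5 -16.1 -27. ] [-1.5 -0.7  2.5  1.5 -0.3 -2.4  0.1  0.3 -0.1]
```

```bash
cat >> kin.py <<'E'
L=np.zeros(11); L[:6]=[335.3,559.3,381.7,349.5,-11.9,-16.5]
mid=(lo+hi)/2
def ik(p,Rt,q0,w=0.02,tries=1,rng=np.random.default_rng(0)):
    best=None
    for k in range(tries):
        s=np.clip(q0,lo+.02,hi-.02) if k==0 else rng.uniform(lo+.05,hi-.05)
        f=lambda q:(lambda a:np.r_[(a[0]-p)/100,2*(a[1].inv()*Rt).as_rotvec(),w*(q-q0)])(fk(q,L))
        r=least_squares(f,s,bounds=(lo,hi),max_nfev=60)
        a=fk(r.x,L); e=np.linalg.norm(a[0]-p)+100*np.linalg.norm((a[1].inv()*Rt).as_rotvec())
        m=np.min(np.minimum(r.x-lo,hi-r.x)); c=(e>6, np.linalg.norm(r.x-q0))
        if best is None or c<best[0]: best=(c,r.x,e,m)
    return best[1:]
E
cat > t.py <<'E'
from kin import *
th=np.radians(25)
qn=np.array([-.1,.6,0,1.5,0,1.0,0])
def tcp(psi,E=110,gap=5):
    d=np.array([np.cos(psi),np.sin(psi),0]); c=np.array([580,23,0])
    return c+d*(75-E*np.cos(th)+3*np.sin(th))+[0,0,gap+E*np.sin(th)+3*np.cos(th)]
if __name__=='__main__':
  for psi in range(-180,180,30):
    q,e,m=ik(tcp(np.radians(psi)),down(psi,65),qn,tries=12)
    print(psi,tcp(np.radians(psi)).round(0),round(e,1),round(m,2),q.round(2))
E
python3 t.py
```

```text
-180 [603.  23.  54.] 36.1 0.0 [ 0.03  1.37 -0.26  0.76  0.11  1.98  2.94]
-150 [600.  35.  54.] 16.4 0.0 [-0.41  1.45  0.52  0.75 -0.07  1.98 -2.63]
-120 [592.  43.  54.] 0.1 0.33 [-0.74  1.48  0.86  1.04 -0.08  1.65 -2.23]
-90 [580.  46.  54.] 0.0 0.25 [-1.1   1.51  1.07  1.53 -0.15  1.05 -1.91]
-60 [568.  43.  54.] 0.0 0.13 [-1.37  1.63  1.19  2.01 -0.62  0.36 -1.3 ]
-30 [560.  35.  54.] 0.1 0.04 [-0.87  1.24  0.27  2.43  2.18  1.13  2.51]
0 [557.  23.  54.] 70.6 0.0 [-0.33  1.43 -0.21  2.47  2.46  1.98  2.94]
30 [560.  11.  54.] 0.1 0.0 [ 1.19  1.74 -1.25  2.46  2.96  0.85 -1.25]
60 [568.   3.  54.] 0.1 0.01 [ 1.24  1.56 -1.21  2.04  0.67  0.24  1.15]
90 [580.  -0.  54.] 0.0 0.14 [ 1.01  1.48 -1.11  1.56  0.13  0.95  1.83]
120 [592.   3.  54.] 0.0 0.39 [ 0.64  1.44 -0.86  1.08  0.    1.57  2.16]
150 [600.  11.  54.] 10.3 0.0 [ 0.27  1.44 -0.47  0.73 -0.07  1.98  2.56]
```

```bash
cat > plan.py <<'E'
from kin import *
def rows(q0,q1,n):
    "tool-frame rows along the straight joint line"
    p0,R0=fk(q0,L); zs=[]
    for k in range(1,n+1):
        p,T=fk(q0+(q1-q0)*k/n,L); zs.append(p[2])
        print(np.r_[R0.inv().apply(p-p0)/10,(R0.inv()*T).as_rotvec(degrees=True)].round(1).tolist())
    print('min z',round(min(zs)),'dq',(q1-q0).round(2))
E
python3 - <<'E'
from plan import *; from t import tcp
s=ctrl.read_state(); q0=s['qpos']; print(np.round(fk(q0,L)[0]-s['eef_pos'],1))
for psi in (-100,-110):
    p=tcp(np.radians(psi)); q,e,m=ik(p,down(psi,65),np.array([-.9,1.5,1,1.3,-.1,1.3,-2]),tries=3); print(psi,p.round(),e,m,q.round(2))
    qh,e,m=ik(p+[0,0,130],down(psi,65),q,w=.1,tries=3); print('hover',e,m,qh.round(2))
rows(q0,qh,20)
E
```

```text
[0.  0.  0.1]
-100 [584.  46.  54.] 0.0035075994912105264 0.3193456740816165 [-0.99  1.49  1.    1.36 -0.11  1.26 -2.03]
hover 0.07549942517694093 0.240594528559394 [-1.01  1.32  1.08  1.41 -0.02  1.33 -1.93]
-110 [588.  45.  54.] 0.007309743414903537 0.3189594020815474 [-0.88  1.51  1.    1.2  -0.15  1.47 -2.07]
hover 0.07217297744052625 0.2510838627532159 [-0.91  1.35  1.07  1.25 -0.06  1.53 -1.98]
[0.5, -1.9, 0.9, 0.5, -1.6, 3.2]
[0.7, -3.7, 2.0, 0.4, -3.6, 6.4]
[0.5, -5.2, 3.1, -0.2, -6.0, 9.6]
[0.0, -6.4, 4.2, -1.4, -8.6, 13.0]
[-0.7, -7.4, 5.4, -3.4, -11.3, 16.4]
[-1.6, -8.1, 6.5, -6.0, -13.9, 19.9]
[-2.6, -8.5, 7.7, -9.4, -16.5, 23.5]
[-3.7, -8.6, 8.8, -13.4, -18.7, 27.2]
[-4.9, -8.4, 9.8, -18.1, -20.5, 30.9]
[-6.1, -8.0, 10.7, -23.4, -21.8, 34.7]
[-7.3, -7.4, 11.6, -29.3, -22.4, 38.5]
[-8.4, -6.6, 12.3, -35.5, -22.3, 42.2]
[-9.4, -5.7, 12.8, -42.2, -21.3, 45.9]
[-10.3, -4.6, 13.3, -49.0, -19.4, 49.4]
[-11.1, -3.6, 13.6, -56.0, -16.6, 52.8]
[-11.8, -2.5, 13.9, -62.9, -12.7, 56.0]
[-12.3, -1.4, 14.0, -69.6, -7.7, 58.8]
[-12.7, -0.4, 14.1, -76.0, -1.7, 61.4]
[-13.0, 0.5, 14.2, -81.9, 5.3, 63.6]
[-13.2, 1.3, 14.3, -87.1, 13.4, 65.5]
min z 184 dq [ 0.39  1.   -0.25 -0.94  1.04  1.3  -2.85]
```

```bash
python3 -m creep '[{"hand":0,"travel":[0.5,-1.9,0.9],"angular":[0.5,-1.6,3.2]},{"hand":0,"travel":[0.7,-3.7,2.0],"angular":[0.4,-3.6,6.4]},{"hand":0,"travel":[0.5,-5.2,3.1],"angular":[-0.2,-6,9.6]},{"hand":0,"travel":[0,-6.4,4.2],"angular":[-1.4,-8.6,13]},{"hand":0,"travel":[-0.7,-7.4,5.4],"angular":[-3.4,-11.3,16.4]},{"hand":0,"travel":[-1.6,-8.1,6.5],"angular":[-6,-13.9,19.9]},{"hand":0,"travel":[-2.6,-8.5,7.7],"angular":[-9.4,-16.5,23.5]},{"hand":0,"travel":[-3.7,-8.6,8.8],"angular":[-13.4,-18.7,27.2]},{"hand":0,"travel":[-4.9,-8.4,9.8],"angular":[-18.1,-20.5,30.9]},{"hand":0,"travel":[-6.1,-8,10.7],"angular":[-23.4,-21.8,34.7]},{"hand":0,"travel":[-7.3,-7.4,11.6],"angular":[-29.3,-22.4,38.5]},{"hand":0,"travel":[-8.4,-6.6,12.3],"angular":[-35.5,-22.3,42.2]},{"hand":0,"travel":[-9.4,-5.7,12.8],"angular":[-42.2,-21.3,45.9]},{"hand":0,"travel":[-10.3,-4.6,13.3],"angular":[-49,-19.4,49.4]},{"hand":0,"travel":[-11.1,-3.6,13.6],"angular":[-56,-16.6,52.8]},{"hand":0,"travel":[-11.8,-2.5,13.9],"angular":[-62.9,-12.7,56]},{"hand":0,"travel":[-12.3,-1.4,14],"angular":[-69.6,-7.7,58.8]},{"hand":0,"travel":[-12.7,-0.4,14.1],"angular":[-76,-1.7,61.4]},{"hand":0,"travel":[-13,0.5,14.2],"angular":[-81.9,5.3,63.6]},{"hand":0,"travel":[-13.2,1.3,14.3],"angular":[-87.1,13.4,65.5]}]'
python3 - <<'E'
from plan import *; from t import tcp
s=ctrl.read_state(); print(s['qpos'].round(2))
p=tcp(np.radians(-110)); rel(p+[0,0,130],down(-110,65)); rel(p,down(-110,65))
snap('scene','e.png')
for t in ['panel','hook_edge','rail','fastener']: print(t,ctrl.spot_point('scene',t)[:2])
E
```

```text
clock: 8.55
eef_pos: [589.3, 43.7, 181.0]
tool_rot: [3.135, -1.129, -1.911]
force: [-0.1, 0.9, -4.3]
width: 5.4
[-0.95  1.46  1.3   1.25 -0.25  1.55 -1.8 ]
travel [0.26, 0.17, -0.21] angular [-0.1, 0.3, 0.2] rows>= 1 |pos [589.3  43.7 181. ] rpy [ 179.6  -64.7 -109.5] F [-0.1  0.9 -4.3] w 5.4 t 8.55
travel [-11.49, 0.13, 5.35] angular [-0.1, 0.3, 0.2] rows>= 3 |pos [589.3  43.7 181. ] rpy [ 179.6  -64.7 -109.5] F [-0.1  0.9 -4.3] w 5.4 t 8.55
panel [{'at': [577.5, 14.1, 160.7], 'confidence': 0.84}]
hook_edge [{'at': [598.5, 77.8, 199.0], 'confidence': 0.97}, {'at': [215.6, 291.9, 32.8], 'confidence': 0.68}]
rail [{'at': [569.9, 4.7, 187.7], 'confidence': 0.69}]
fastener [{'at': [549.8, -45.1, 160.3], 'confidence': 0.49}, {'at': [319.7, 440.8, 13.3], 'confidence': 0.44}]
```

View pics/e.png

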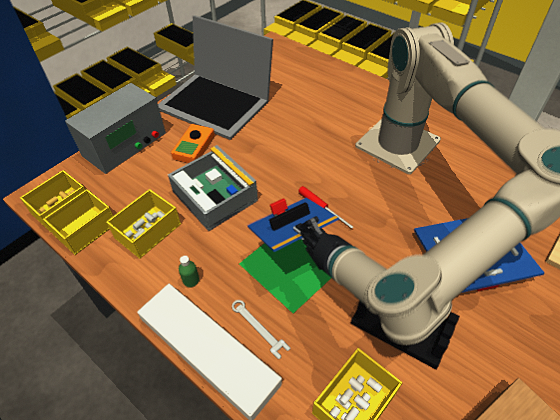

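```bash
cat >> kin.py <<'E'
def pts(q):
    T=R.identity(); p=np.array([0,0,L[0]]); ax='zyzyzyz'; o=[]
    vec=[[0,0,0],[0,L[4],0],[0,0,L[1]],[0,L[5],0],[0,0,L[2]],[0,0,0],[0,0,L[3]]]
    for i in range(7):
        T=T*R.from_euler(ax[i],SG[i]*q[i]); p=p+T.apply(vec[i]); o.append(p)
    return o[3],o[4]
E
python3 - <<'E'
from plan import *; from t import tcp
s=ctrl.read_state(); q=s['qpos']; print('now elbow,wrist',pts(q)[0].round(),pts(q)[1].round())
p=tcp(np.radians(-110))
for z in (130,90,50,20,0):
    q,e,m=ik(p+[0,0,z],down(-110,65),q,w=.05); print(z,round(e,2),round(m,2),q.round(2),pts(q)[0].round(),pts(q)[1].round())
E
```

```text
now elbow,wrist [336. 440. 415.] [696. 341. 334.]
130 0.0 0.01 [-0.95  1.46  1.31  1.25 -0.25  1.56 -1.8 ] [336. 441. 413.] [696. 343. 332.]
90 0.01 0.04 [-0.94  1.51  1.28  1.24 -0.28  1.53 -1.83] [340. 442. 387.] [696. 343. 292.]
50 0.01 0.06 [-0.94  1.55  1.26  1.23 -0.32  1.52 -1.86] [344. 441. 360.] [696. 343. 252.]
20 0.01 0.08 [-0.93  1.59  1.24  1.22 -0.34  1.51 -1.89] [347. 440. 340.] [696. 343. 222.]
0 0.0 0.09 [-0.93  1.61  1.23  1.2  -0.36  1.5  -1.91] [348. 438. 326.] [696. 343. 202.]
```

```bash
python3 -m creep '[{"hand":0,"travel":[-3,0,1.4],"angular":[0,0.3,0]},{"hand":0,"travel":[-6,0,2.8],"angular":[0,0.3,0]},{"hand":0,"travel":[-9,0.1,4.2],"angular":[0,0.3,0]},{"hand":0,"travel":[-11,0.1,5.1],"angular":[0,0.3,0]},{"hand":0,"travel":[-11.5,0.1,5.3],"angular":[0,0.3,0]},{"hand":0,"travel":[-11.5,0.1,5.3],"angular":[0,0.3,0]}]'
python3 - <<'E'
from h import *
from t import tcp
rel(tcp(np.radians(-110)),down(-110,65))
E
python3 -m creep '[{"hand":0.3,"travel":[0,0,0],"angular":[0,0,0]},{"hand":0.5,"travel":[0,0,0],"angular":[0,0,0]},{"hand":0.5,"travel":[0,0,0],"angular":[0,0,0]},{"hand":0.5,"travel":[-1.7,0,-3.6],"angular":[0,0,0]},{"hand":0.5,"travel":[-3.4,0,-7.2],"angular":[0,0,0]},{"hand":0.5,"travel":[-3.4,0,-9],"angular":[0,0,0]},{"hand":0.5,"travel":[-3.4,0,-12],"angular":[0,0,0]},{"hand":0.5,"travel":[-1,0,-14],"angular":[0,0,0]},{"hand":0.5,"travel":[-1,0,-14],"angular":[0,0,0]}]'
python3 - <<'E'
from h import *
im=snap('scene','f.png')
for c in ['scene','side']:
    if c=='side': snap('side')
    for t in ['panel','hook_edge','rail','fastener']: print(t,[(np.round(d['at'],0),d['confidence']) for d in ctrl.spot_point(c,t)[:2]])
E
```

```text
clock: 9.4
eef_pos: [588.2, 46.3, 58.0]
tool_rot: [3.128, -1.131, -1.9]
force: [0.9, 0.6, -4.1]
width: 5.7
travel [-0.29, -0.03, 0.27] angular [-0.2, 0.2, 0.5] rows>= 1 |pos [588.2  46.3  58. ] rpy [ 179.2  -64.8 -108.9] F [ 0.9  0.6 -4.1] w 5.7 t 9.4
clock: 10.3
eef_pos: [634.7, 170.6, 114.8]
tool_rot: [-3.137, -1.13, -1.913]
force: [-0.1, -0.2, 0.3]
width: 42.8
panel [(array([278., 376.,  47.]), 0.94), (array([579.,  27.,   9.]), 0.79)]
hook_edge [(array([602.,  98.,  10.]), 0.9), (array([214., 290.,  32.]), 0.58)]
rail [(array([280., 378.,   6.]), 0.76), (array([577.,  27.,  36.]), 0.6)]
fastener [(array([558., -23.,  34.]), 0.65)]
panel [(array([280., 374.,  45.]), 0.81), (array([576.,  26.,  10.]), 0.66)]
hook_edge [(array([209., 294.,  32.]), 0.72), (array([604.,  98.,  13.]), 0.6)]
rail [(array([ 593., -312.,   72.]), 0.71), (array([576.,  24.,  38.]), 0.69)]
fastener [(array([558., -25.,  41.]), 0.6), (array([330., 438.,  13.]), 0.4)]
```

View pics/f.png

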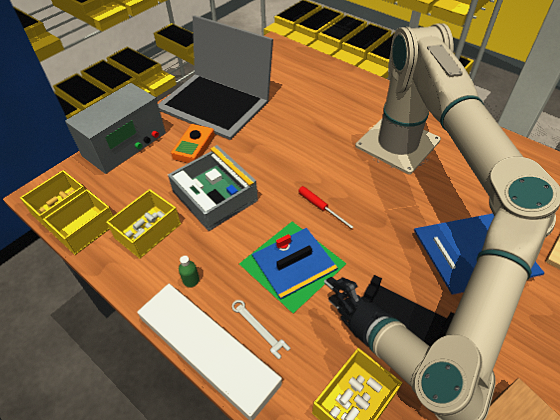

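The scene shows the panel flat on the mat at (295,262), rail up, hook edge toward the gripper. Its origin is about (578,26,9) with a yaw of -110°. Next is planning the pick-up.

```bash
python3 - <<'E'
from plan import *
s=ctrl.read_state(); q0=s['qpos']; print(q0.round(2))
# refine yaw: blue+stripe mask at plate top z=15
im=snap('scene'); m=mask(im,(15,90,60),(35,255,255),(270,250,345,305)); print('stripe',m.sum(),rect(im,m,15))
m=mask(im,(100,120,30),(125,255,255),(245,220,345,305)); print('blue',rect(im,m,15))
qh,e,m=ik(np.array([578,26,150.]),down(-110),np.array([-.1,.6,.1,1.5,0,1.0,-1.9]),w=.05); print(e,m,qh.round(2))
rows(q0,qh,14)
E
```

```text
[-0.88  1.58  1.24  0.77 -0.33  1.88 -2.  ]
stripe 243 (array([601.834834  ,  91.39291714]), ((601.2341918945312, 91.61527252197266), (10.238015174865723, 170.17532348632812), 69.92640686035156))
blue (array([580.77497857,  25.5463382 ]), ((575.6480712890625, 20.77215576171875), (136.0413818359375, 170.9484405517578), 69.9686508178711))
0.08494459863416762 0.48309558295237975 [-0.14  0.63  0.07  1.8  -0.06  0.71 -1.96]
[1.4, -2.1, 3.0, -2.9, -5.0, -0.1]
[2.5, -3.7, 5.9, -5.5, -10.0, -0.1]
[3.4, -4.8, 8.6, -7.8, -15.0, -0.1]
[4.0, -5.4, 11.0, -9.5, -19.9, -0.2]
[4.6, -5.6, 13.1, -10.9, -24.7, -0.2]
[4.9, -5.6, 14.7, -11.8, -29.5, -0.2]
[5.3, -5.2, 15.8, -12.2, -34.3, -0.2]
[5.6, -4.7, 16.5, -12.1, -39.0, -0.1]
[6.0, -4.1, 16.6, -11.4, -43.7, -0.1]
[6.5, -3.4, 16.4, -10.2, -48.3, -0.0]
[7.2, -2.6, 15.8, -8.5, -52.7, 0.1]
[8.1, -1.7, 14.8, -6.2, -57.0, 0.2]
[9.1, -0.7, 13.5, -3.3, -61.0, 0.4]
[10.4, 0.3, 12.1, 0.1, -64.8, 0.5]
min z 88 dq [ 0.74 -0.95 -1.17  1.03  0.27 -1.17  0.04]
```

```bash
python3 -c "
from h import *
rel([577.5,26,160],down(-110))"
```

```text
travel [11.21, 0.37, 11.68] angular [0.1, -64.8, 0.6] rows>= 8 |pos [632.2 169.4 108.2] rpy [ 179.2  -64.8 -108.8] F [-0.2  0.   0.1] w 42.7 t 10.85
```

```bash
python3 -m creep '[{"hand":0.5,"travel":[3,0,0],"angular":[0,-4,0]},{"hand":0.5,"travel":[5,0,1],"angular":[0,-12,0]},{"hand":0.5,"travel":[6,0,2.5],"angular":[0,-20,0.1]},{"hand":0.5,"travel":[7,0.1,4],"angular":[0,-28,0.2]},{"hand":0.5,"travel":[8,0.1,5.5],"angular":[0,-36,0.3]},{"hand":0.5,"travel":[9,0.2,7.5],"angular":[0,-44,0.4]},{"hand":0.5,"travel":[10,0.3,9.5],"angular":[0,-52,0.5]},{"hand":0.5,"travel":[11.2,0.4,11.7],"angular":[0,-60,0.6]},{"hand":0.5,"travel":[11.2,0.4,11.7],"angular":[0,-64.8,0.6]},{"hand":0.5,"travel":[11.2,0.4,11.7],"angular":[0,-64.8,0.6]},{"hand":0.5,"travel":[11.2,0.4,11.7],"angular":[0,-64.8,0.6]}]'
python3 - <<'E'
from h import *
print(ctrl.read_state()['qpos'].round(2))
snap('wrist','g.png')
for t in ['panel','hook_edge','rail','fastener']: print(t,[(np.round(d['at'],0),d['confidence']) for d in ctrl.spot_point('wrist',t)[:2]])
rel([577.5,26,18],down(-110))
E
```

```text
clock: 11.95
eef_pos: [577.4, 26.6, 159.9]
tool_rot: [3.14, -0.0, -1.921]
force: [0.3, 1.3, -0.9]
width: 42.6
[-0.65  0.83  0.97  1.81 -0.82  0.97 -1.24]
panel [(array([578.,  26.,  11.]), 0.69)]
hook_edge [(array([602.,  99.,  13.]), 0.76)]
rail [(array([577.,  23.,  37.]), 0.64)]
fastener [(array([558., -23.,  44.]), 0.64)]
travel [0.13, -0.1, 14.08] angular [0.1, -0.1, 0.1] rows>= 3 |pos [577.4  27.8 158.8] rpy [ 1.799e+02 -1.000e-01 -1.099e+02] F [ 0.3 -0.3  0.1] w 42.3 t 12.2
```

View pics/g.png

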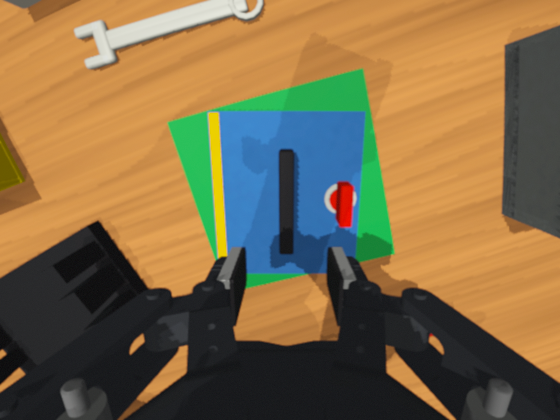

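The wrist view shows the rail at (286,200), centred and square between the fingers, with the stripe on the left and the fastener on the right, as wanted. Next: descend, grip and lift.

```bash
python3 -m creep '[{"hand":0.5,"travel":[0,0,4.5],"angular":[0,0,0]},{"hand":0.5,"travel":[0.1,0,9],"angular":[0,0,0]},{"hand":0.5,"travel":[0.1,0,12.5],"angular":[0,0,0]},{"hand":0.5,"travel":[0.1,-0.1,13.9],"angular":[0,0,0]},{"hand":0.5,"travel":[0.1,-0.1,13.9],"angular":[0,0,0]},{"hand":0,"travel":[0.1,-0.1,13.9],"angular":[0,0,0]},{"hand":0,"travel":[0.1,-0.1,13.9],"angular":[0,0,0]},{"hand":0,"travel":[0.1,-0.1,13.9],"angular":[0,0,0]},{"hand":0,"travel":[0.1,-0.1,13.9],"angular":[0,0,0]},{"hand":0,"travel":[0.1,-0.1,13.9],"angular":[0,0,0]}]'
python3 -c "
from h import *
rel([577.5,26,160],down(-110))"
python3 -m creep '[{"hand":0,"travel":[0,0,-1],"angular":[0,0,0]},{"hand":0,"travel":[0,0,-4],"angular":[0,0,0]},{"hand":0,"travel":[0,0,-8],"angular":[0,0,0]},{"hand":0,"travel":[0,0,-13],"angular":[0,0,0]},{"hand":0,"travel":[0,0,-17],"angular":[0,0,0]},{"hand":0,"travel":[0,0,-18],"angular":[0,0,0]},{"hand":0,"travel":[0,0,-18],"angular":[0,0,0]}]'
python3 - <<'E'
from plan import *
s=ctrl.read_state(); q0=s['qpos'];print(q0.round(2))
snap('scene')
for t in ['panel','hook_edge','fastener']: print(t,[(np.round(d['at'],0),d['confidence']) for d in ctrl.spot_point('scene',t)[:2]])
rel([546,-305,220],down(-11))
for p,T in [([546,-305,220.],down(-11)),([546,-305,85.],down(-11,-13)),([546,-305,85.],down(-11,13))]:
    q,e,m=ik(np.array(p),T,np.array([.5,.6,0,1.5,0,1.0,-.3]),w=.05); print(e,m,q.round(2))
E
```

```text
clock: 13.2
eef_pos: [579.1, 25.9, 21.8]
tool_rot: [-3.14, -0.001, -1.917]
force: [-0.5, 0.6, 7.1]
width: 12.6
travel [0.07, 0.13, -13.82] angular [-0.1, -0.1, 0.1] rows>= 3 |pos [579.1  25.9  21.8] rpy [-1.799e+02 -1.000e-01 -1.099e+02] F [-0.5  0.6  7.1] w 12.6 t 13.2
clock: 13.9
eef_pos: [579.3, 26.6, 203.3]
tool_rot: [-3.138, 0.0, -1.917]
force: [-0.2, -0.1, -6.1]
width: 12.7
[-0.67  0.77  1.01  1.77 -0.75  1.04 -1.29]
panel [(array([281., 375.,  48.]), 0.87)]
hook_edge [(array([602.,  99., 189.]), 0.92), (array([215., 292.,  31.]), 0.82)]
fastener [(array([323., 442.,  17.]), 0.62), (array([557., -25., 217.]), 0.46)]
travel [32.29, -8.31, -1.98] angular [0.2, 0.0, -98.9] rows>= 12 |pos [577.4  26.9 199.7] rpy [ 1.799e+02 -1.000e-01 -1.099e+02] F [-0.5 -0.3 -4.3] w 12.6 t 14.1
0.06565345565725769 0.7158820668884669 [ 0.57  0.61 -0.17  1.6   0.12  0.95  0.16]
0.05554601151172848 0.7938443451222872 [ 0.5   0.88 -0.13  1.48  0.17  1.02  0.11]
0.17550033819773797 0.07991003388711657 [ 0.64  0.72 -0.22  1.92  0.26  0.31  0.07]
```

```bash
python3 -m creep '[{"hand":0,"travel":[2,-0.5,-0.2],"angular":[0,0,-8]},{"hand":0,"travel":[5,-1.3,-0.5],"angular":[0,0,-16]},{"hand":0,"travel":[8,-2.1,-0.8],"angular":[0,0,-24]},{"hand":0,"travel":[11,-2.9,-1],"angular":[0,0,-32]},{"hand":0,"travel":[14,-3.7,-1.2],"angular":[0,0,-40]},{"hand":0,"travel":[17,-4.5,-1.4],"angular":[0,0,-48]},{"hand":0,"travel":[20,-5.2,-1.6],"angular":[0,0,-56]},{"hand":0,"travel":[23,-6,-1.8],"angular":[0,0,-64]},{"hand":0,"travel":[26,-6.7,-2],"angular":[0,0,-72]},{"hand":0,"travel":[28.5,-7.3,-2],"angular":[0,0,-80]},{"hand":0,"travel":[30.5,-7.9,-2],"angular":[0,0,-88]},{"hand":0,"travel":[32.3,-8.3,-2],"angular":[0,0,-95]},{"hand":0,"travel":[32.3,-8.3,-2],"angular":[0,0,-98.9]},{"hand":0,"travel":[32.3,-8.3,-2],"angular":[0,0,-98.9]},{"hand":0,"travel":[32.3,-8.3,-2],"angular":[0,0,-98.9]}]'
python3 - <<'E'
from plan import *
s=ctrl.read_state(); print(s['qpos'].round(2))
for c in ['scene','side','wrist']:
    im=snap(c, 'h.png' if c=='scene' else None)
    for t in ['panel','hook_edge','fastener','rail','unit','lip_edge','catch_slot']: print(c,t,[(np.round(d['at'],0),d['confidence']) for d in ctrl.spot_point(c,t)[:2]])
rel([546,-305,220],down(-11))
E
```

```text
clock: 15.6
eef_pos: [545.3, -304.3, 218.7]
tool_rot: [3.141, 0.006, -0.193]
force: [0.1, 0.2, -4.0]
width: 12.7
[ 0.18  0.65  0.49  1.61 -0.35  0.97  0.58]
scene panel [(array([ 548., -306.,  205.]), 0.83), (array([279., 374.,  50.]), 0.63)]
scene hook_edge [(array([ 470., -292.,  209.]), 0.9), (array([215., 289.,  31.]), 0.57)]
scene fastener [(array([376., -22.,  -1.]), 0.75), (array([ 596., -313.,  231.]), 0.6)]
scene rail [(array([284., 379.,   8.]), 0.85)]
scene unit [(array([ 542., -304.,   -3.]), 0.82)]
scene lip_edge [(array([ 478., -294.,   85.]), 0.59)]
scene catch_slot [(array([ 600., -311.,   70.]), 0.8)]
side panel [(array([277., 375.,  45.]), 0.83), (array([ 542., -306.,  204.]), 0.77)]
side hook_edge [(array([213., 293.,  34.]), 0.88), (array([ 472., -289.,  209.]), 0.81)]
side fastener [(array([ 600., -317.,  237.]), 0.45), (array([329., 440.,  12.]), 0.43)]
side rail [(array([278., 384.,  10.]), 0.97), (array([ 545., -307.,  237.]), 0.61)]
side unit [(array([ 550., -302.,   -2.]), 0.8)]
side lip_edge [(array([ 485., -291.,   84.]), 0.92)]
side catch_slot [(array([ 597., -316.,   71.]), 0.71)]
wrist panel [(array([ 547., -310.,  211.]), 0.83)]
wrist hook_edge [(array([ 473., -290.,  209.]), 0.66)]
wrist fastener [(array([ 599., -313.,  239.]), 0.93)]
wrist rail [(array([ 541., -310.,  237.]), 0.96)]
wrist unit []
wrist lip_edge []
wrist catch_slot []
travel [0.01, -0.01, 0.03] angular [0.1, 0.2, 0.0] rows>= 1 |pos [ 545.9 -305.1  220.3] rpy [179.9   0.2 -11. ] F [ 1.2  0.1 -4.2] w 12.4 t 16.8
```

View pics/h.png

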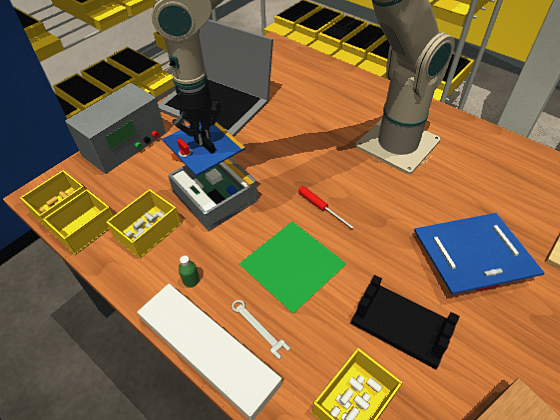

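Scene: the panel is level above the housing, with the hook edge on the lip side and the bystanders untouched. Hook spots from all three cameras match the TCP-based prediction to about 1 mm.

```bash
cat >> h.py <<'E'
U=np.array([545,-304.3,0]); RU=R.from_euler('z',-11,degrees=True)
def hook(hx,hz,a,pz=13,y=0):
    c,s=np.cos(np.radians(a)),np.sin(np.radians(a))
    rel(U+RU.apply([hx+75*c-pz*s,y,hz+75*s+pz*c]),down(-11,a))
def where(pz=13):
    s=ctrl.read_state(); T=R.from_euler('xyz',s['tool_rot'])*R.from_euler('x',180,degrees=True)
    for n,v in [('hookbot',[-75,0,-pz]),('org',[0,0,-pz]),('+x',[75,0,-pz])]: print(n,RU.inv().apply(s['eef_pos']+T.apply(v)-U).round(1),end=' ')
    print('F',RU.inv().apply(s['force']).round(1),'rpy',np.degrees(s['tool_rot']).round(1),'q',s['qpos'].round(2),s['clock'])
E
python3 -c "
from h import *
where()
hook(-52,100,12)"
```

```text
hookbot [-74.   -0.7 207.5] org [  1.   -0.6 207.3] +x [ 76.   -0.6 207. ] F [ 1.2  0.3 -4.2] rpy [179.9   0.2 -11. ] q [ 0.18  0.65  0.49  1.61 -0.35  0.97  0.58] 16.8
travel [1.79, -0.08, 9.19] angular [0.1, 12.2, 0.1] rows>= 2 |pos [ 545.9 -305.1  220.3] rpy [179.9   0.2 -11. ] F [ 1.2  0.1 -4.2] w 12.4 t 16.8
```

```bash
python3 -m creep '[{"hand":0,"travel":[1,0,2],"angular":[0,4,0]},{"hand":0,"travel":[1.8,0,5],"angular":[0,8,0]},{"hand":0,"travel":[1.8,-0.1,8],"angular":[0.1,12.2,0.1]},{"hand":0,"travel":[1.8,-0.1,9.2],"angular":[0.1,12.2,0.1]},{"hand":0,"travel":[1.8,-0.1,9.2],"angular":[0.1,12.2,0.1]},{"hand":0,"travel":[1.8,-0.1,9.2],"angular":[0.1,12.2,0.1]}]'
python3 - <<'E'
from h import *
a=snap('side'); 
print([(np.round(d['at'],0),d['confidence']) for d in ctrl.spot_point('side','hook_edge')[:2]],[(np.round(d['at'],0),d['confidence']) for d in ctrl.spot_point('side','lip_edge')[:2]])
where(); hook(-58,72.5,12)
cv2.imwrite('pics/i.png',cv2.resize(a['frame'][190:330,270:450,::-1],(720,560),interpolation=3))
E
```

```text
clock: 17.4
eef_pos: [565.2, -308.7, 129.4]
tool_rot: [3.14, -0.212, -0.192]
force: [0.5, 0.3, -4.4]
width: 12.4
[(array([ 494., -296.,  106.]), 0.79), (array([ 566., -309.,  117.]), 0.73)] [(array([ 482., -291.,   82.]), 0.56)]
hookbot [-49.9  -0.2 101.3] org [ 23.4  -0.2 117.2] +x [ 9.67e+01 -1.00e-01  1.33e+02] F [ 0.8 -0.1 -3.6] rpy [179.9 -12.2 -11. ] q [ 0.3   0.68  0.3   1.84 -0.55  0.5   0.79] 17.55
travel [-1.4, -0.02, 2.67] angular [0.1, -0.2, 0.0] rows>= 1 |pos [ 565.3 -308.4  129.9] rpy [179.9 -12.2 -11. ] F [ 0.8 -0.3 -3.6] w 12.1 t 17.55
```

View pics/i.png

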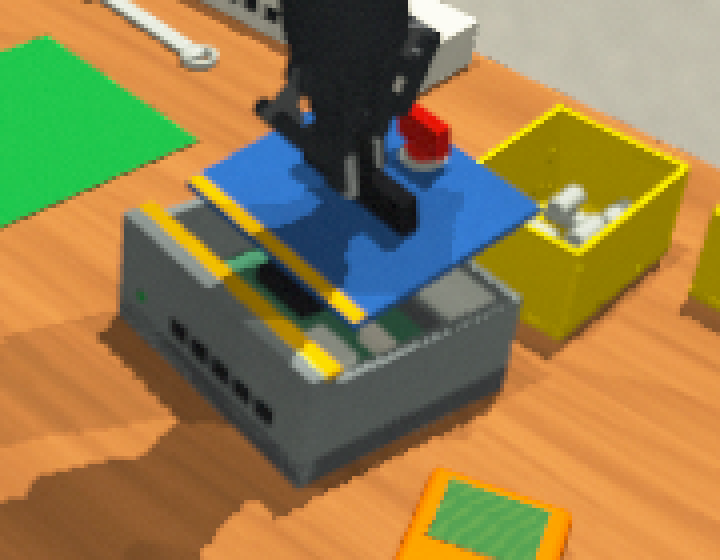

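The side crop shows the stripe (from (190,180) to (360,320)) parallel to and just inside the lip (from (145,205) to (340,375)), with the +x edge raised. Next: lower to ledge height, then slide under the lip.

```bash
python3 -c "
from h import *
hook(-58,72.5,11)"
python3 -m creep '[{"hand":0,"travel":[-0.7,0,1.2],"angular":[0.1,-0.8,0]},{"hand":0,"travel":[-1.35,0,2.4],"angular":[0.1,-1.2,0]},{"hand":0,"travel":[-1.35,0,2.75],"angular":[0.1,-1.2,0]},{"hand":0,"travel":[-1.35,0,2.75],"angular":[0.1,-1.2,0]},{"hand":0,"travel":[-1.35,0,2.75],"angular":[0.1,-1.2,0]}]'
python3 -c "
from h import *
where()
hook(-58,71.5,11)
hook(-70,71.5,11)
hook(-77,71.5,11)
hook(-80,71.5,11)"
```

```text
travel [-1.38, -0.02, 2.8] angular [0.1, -1.2, 0.0] rows>= 1 |pos [ 565.3 -308.4  129.9] rpy [179.9 -12.2 -11. ] F [ 0.8 -0.3 -3.6] w 12.1 t 17.55
clock: 18.05
eef_pos: [558.1, -307.2, 99.9]
tool_rot: [-3.142, -0.192, -0.192]
force: [0.0, 0.5, -3.5]
width: 13.0
hookbot [-57.8  -0.4  72.9] org [15.8 -0.4 87.2] +x [ 89.5  -0.3 101.5] F [-0.1  0.5 -3.5] rpy [-180.  -11.  -11.] q [ 0.32  0.72  0.27  1.86 -0.57  0.46  0.81] 18.05
travel [-0.05, -0.04, 0.13] angular [-0.0, 0.0, 0.0] rows>= 1 |pos [ 558.1 -307.2   99.9] rpy [-180.  -11.  -11.] F [ 0.   0.5 -3.5] w 13.0 t 18.05
travel [-1.23, -0.04, -0.1] angular [-0.0, 0.0, 0.0] rows>= 1 |pos [ 558.1 -307.2   99.9] rpy [-180.  -11.  -11.] F [ 0.   0.5 -3.5] w 13.0 t 18.05
travel [-1.91, -0.04, -0.23] angular [-0.0, 0.0, 0.0] rows>= 1 |pos [ 558.1 -307.2   99.9] rpy [-180.  -11.  -11.] F [ 0.   0.5 -3.5] w 13.0 t 18.05
travel [-2.21, -0.04, -0.29] angular [-0.0, 0.0, 0.0] rows>= 1 |pos [ 558.1 -307.2   99.9] rpy [-180.  -11.  -11.] F [ 0.   0.5 -3.5] w 13.0 t 18.05
```

```bash
python3 -m creep '[{"hand":0,"travel":[-0.05,0,0.13],"angular":[0,0,0]},{"hand":0,"travel":[-0.4,0,0.06],"angular":[0,0,0]},{"hand":0,"travel":[-0.8,0,-0.02],"angular":[0,0,0]},{"hand":0,"travel":[-1.23,0,-0.1],"angular":[0,0,0]},{"hand":0,"travel":[-1.5,0,-0.15],"angular":[0,0,0]},{"hand":0,"travel":[-1.5,0,-0.15],"angular":[0,0,0]}]'
python3 - <<'E'
from h import *
where()
hook(-75,71.5,11); hook(-77,71.5,11); hook(-79,71.5,11)
snap('side')
print([(np.round(d['at'],0),d['confidence']) for d in ctrl.spot_point('side','hook_edge')[:3]],[(np.round(d['at'],0),d['confidence']) for d in ctrl.spot_point('side','lip_edge')[:2]])
E
```

```text
clock: 18.65
eef_pos: [542.6, -304.4, 98.6]
tool_rot: [-3.141, -0.191, -0.192]
force: [0.2, 0.4, -4.4]
width: 12.7
hookbot [-73.5  -0.5  71.6] org [ 0.1 -0.5 85.8] +x [ 73.8  -0.5 100.1] F [ 0.1  0.4 -4.4] rpy [-180.  -11.  -11.] q [ 0.33  0.71  0.26  1.9  -0.57  0.43  0.83] 18.65
travel [-0.15, -0.05, -0.03] angular [-0.0, 0.0, -0.0] rows>= 1 |pos [ 542.6 -304.4   98.6] rpy [-180.  -11.  -11.] F [ 0.2  0.4 -4.4] w 12.7 t 18.65
travel [-0.35, -0.05, -0.06] angular [-0.0, 0.0, -0.0] rows>= 1 |pos [ 542.6 -304.4   98.6] rpy [-180.  -11.  -11.] F [ 0.2  0.4 -4.4] w 12.7 t 18.65
travel [-0.54, -0.05, -0.1] angular [-0.0, 0.0, -0.0] rows>= 1 |pos [ 542.6 -304.4   98.6] rpy [-180.  -11.  -11.] F [ 0.2  0.4 -4.4] w 12.7 t 18.65
[(array([ 473., -290.,   74.]), 0.91), (array([ 540., -305.,   86.]), 0.65), (array([210., 294.,  31.]), 0.58)] [(array([ 484., -290.,   84.]), 0.61)]
```

No contact yet, and the hook is under the lip. I'll push on until it touches the wall.

```bash
python3 -m creep '[{"hand":0,"travel":[-0.2,-0.05,-0.04],"angular":[0,0,0]},{"hand":0,"travel":[-0.4,-0.05,-0.08],"angular":[0,0,0]},{"hand":0,"travel":[-0.4,-0.05,-0.08],"angular":[0,0,0]}]'
python3 -c "
from h import *
where()"
```

```text
clock: 19.1
eef_pos: [540.2, -303.0, 98.9]
tool_rot: [3.142, -0.193, -0.191]
force: [2.4, 0.4, -3.8]
width: 12.6
hookbot [-76.1   0.3  71.7] org [-2.5  0.4 86.2] +x [ 71.1   0.4 100.6] F [ 2.2  0.9 -3.8] rpy [180.  -11.1 -11. ] q [ 0.34  0.7   0.25  1.91 -0.58  0.42  0.84] 19.1
```

```bash
python3 -c "
from h import *
hook(-75.5,71.2,8);hook(-75.5,71,5);hook(-75.3,70.7,2.5);hook(-75.2,70.3,0.5);hook(-75.2,69.5,0)"
```

```text
travel [0.11, 0.04, 0.47] angular [-0.0, -3.1, 0.0] rows>= 1 |pos [ 540.2 -303.    98.9] rpy [180.  -11.1 -11. ] F [ 2.4  0.4 -3.8] w 12.6 t 19.1
travel [0.14, 0.04, 0.89] angular [-0.0, -6.1, 0.0] rows>= 1 |pos [ 540.2 -303.    98.9] rpy [180.  -11.1 -11. ] F [ 2.4  0.4 -3.8] w 12.6 t 19.1
travel [0.17, 0.04, 1.25] angular [-0.0, -8.6, 0.0] rows>= 1 |pos [ 540.2 -303.    98.9] rpy [180.  -11.1 -11. ] F [ 2.4  0.4 -3.8] w 12.6 t 19.1
travel [0.17, 0.04, 1.56] angular [-0.0, -10.6, 0.0] rows>= 2 |pos [ 540.2 -303.    98.9] rpy [180.  -11.1 -11. ] F [ 2.4  0.4 -3.8] w 12.6 t 19.1
travel [0.16, 0.04, 1.7] angular [-0.0, -11.1, 0.0] rows>= 2 |pos [ 540.2 -303.    98.9] rpy [180.  -11.1 -11. ] F [ 2.4  0.4 -3.8] w 12.6 t 19.1
```

```bash
python3 -m creep '[{"hand":0,"travel":[0.06,0.04,0.24],"angular":[0,-1.5,0]},{"hand":0,"travel":[0.11,0.04,0.47],"angular":[0,-3.1,0]},{"hand":0,"travel":[0.13,0.04,0.7],"angular":[0,-4.6,0]},{"hand":0,"travel":[0.14,0.04,0.9],"angular":[0,-6.1,0]},{"hand":0,"travel":[0.17,0.04,1.1],"angular":[0,-7.4,0]},{"hand":0,"travel":[0.17,0.04,1.25],"angular":[0,-8.6,0]},{"hand":0,"travel":[0.17,0.04,1.25],"angular":[0,-8.6,0]}]'
python3 -c "
from h import *
where();hook(-75.2,70.3,0.5);hook(-75.2,69.5,0)"
```

```text
clock: 19.8
eef_pos: [544.7, -303.9, 86.6]
tool_rot: [3.141, -0.043, -0.19]
force: [0.3, -0.2, -3.7]
width: 12.9
hookbot [-74.7   0.2  70.3] org [ 0.2  0.3 73.6] +x [75.1  0.4 76.8] F [ 0.3 -0.1 -3.7] rpy [180.   -2.5 -10.9] q [ 0.24  0.79  0.38  1.76 -0.48  0.64  0.71] 19.8
travel [-0.01, 0.03, 0.26] angular [0.0, -2.0, 0.1] rows>= 1 |pos [ 544.7 -303.9   86.6] rpy [180.   -2.5 -10.9] F [ 0.3 -0.2 -3.7] w 12.9 t 19.8
travel [-0.0, 0.03, 0.41] angular [0.0, -2.5, 0.1] rows>= 1 |pos [ 544.7 -303.9   86.6] rpy [180.   -2.5 -10.9] F [ 0.3 -0.2 -3.7] w 12.9 t 19.8
```

```bash
python3 -m creep '[{"hand":0,"travel":[-0.03,0.03,0.13],"angular":[0,-1,0]},{"hand":0,"travel":[-0.03,0.03,0.27],"angular":[0,-2,0]},{"hand":0,"travel":[-0.03,0.03,0.4],"angular":[0,-2.5,0]},{"hand":0,"travel":[-0.03,0.03,0.4],"angular":[0,-2.5,0]},{"hand":0,"travel":[-0.03,0.03,0.4],"angular":[0,-2.5,0]}]'
python3 - <<'E'
from h import *
where()
a=snap('side')
for c in ['side','scene']:
    if c=='scene': b=snap(c)
    for t in ['panel','hook_edge','fastener']: print(c,t,[(np.round(d['at'],0),d['confidence']) for d in ctrl.spot_point(c,t)[:3]])
cv2.imwrite('pics/j.png',np.hstack([cv2.resize(a['frame'][210:330,280:420,::-1],(400,343),interpolation=3),cv2.resize(b['frame'][130:250,150:290,::-1],(400,343),interpolation=3)]))
E
```

```text
clock: 20.3
eef_pos: [544.8, -304.3, 82.9]
tool_rot: [3.141, -0.0, -0.19]
force: [-0.6, 0.1, 0.0]
width: 12.6
hookbot [-75.2  -0.2  69.9] org [-0.2 -0.1 69.9] +x [74.8  0.1 69.9] F [-0.6 -0.1  0. ] rpy [180.   -0.  -10.9] q [ 0.22  0.81  0.41  1.72 -0.46  0.7   0.68] 20.3
side panel [(array([ 544., -307.,   68.]), 0.58), (array([279., 378.,  46.]), 0.58)]
side hook_edge [(array([210., 293.,  32.]), 0.92), (array([ 472., -292.,   73.]), 0.8)]
side fastener [(array([327., 440.,  13.]), 0.56), (array([ 596., -316.,  100.]), 0.48)]
scene panel [(array([278., 373.,  50.]), 0.9)]
scene hook_edge [(array([ 597., -319.,   99.]), 0.72), (array([ 470., -292.,   73.]), 0.67)]
scene fastener [(array([321., 442.,  18.]), 0.5), (array([ 597., -316.,   99.]), 0.4)]
```

View pics/j.png

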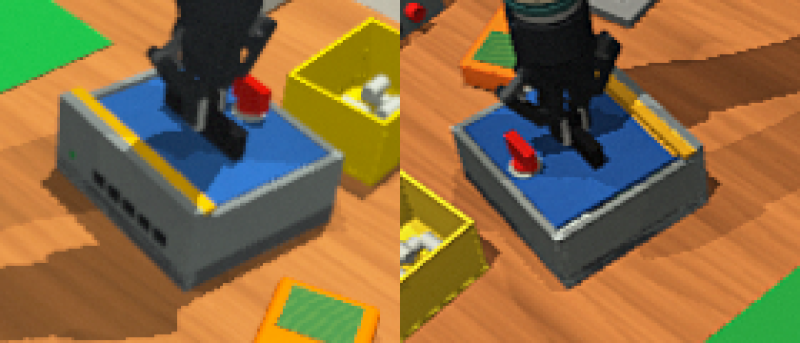

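The side and scene crops show the panel flush and flat in the housing, with its edge under the lip. The force is 0, so the housing carries it. Next: release, rise, and move over the fastener.

```bash
python3 -m creep '[{"hand":0.45,"travel":[0,0,0],"angular":[0,0,0]},{"hand":0.45,"travel":[0,0,0],"angular":[0,0,0]},{"hand":0.45,"travel":[0,0,0],"angular":[0,0,0]},{"hand":0.45,"travel":[0,0,0],"angular":[0,0,0]},{"hand":0.45,"travel":[0,0,-3],"angular":[0,0,0]},{"hand":0.45,"travel":[0,0,-6],"angular":[0,0,0]},{"hand":0.45,"travel":[3,0,-7],"angular":[0,0,0]},{"hand":0.45,"travel":[5.5,0,-7],"angular":[0,0,0]},{"hand":0.45,"travel":[5.5,0,-7],"angular":[0,0,0]},{"hand":0.45,"travel":[5.5,0,-7],"angular":[0,0,0]}]'
python3 - <<'E'
from h import *
where()
for c in ['wrist','side','scene']:
    snap(c)
    for t in ['panel','hook_edge','fastener']: print(c,t,[(np.round(d['at'],0),d['confidence']) for d in ctrl.spot_point(c,t)[:3]])
rel(U+RU.apply([55,0,91]),down(-11))
E
```

```text
clock: 21.7
eef_pos: [598.3, -314.4, 152.3]
tool_rot: [3.141, 0.001, -0.19]
force: [-1.2, 0.2, -0.1]
width: 38.6
hookbot [-2.080e+01  1.000e-01  1.394e+02] org [ 54.2   0.2 139.3] +x [129.2   0.4 139.2] F [-1.2 -0.1 -0.1] rpy [ 1.80e+02  1.00e-01 -1.09e+01] q [ 0.19  0.8   0.47  1.52 -0.41  0.93  0.59] 21.7
wrist panel [(array([ 546., -306.,   71.]), 0.71)]
wrist hook_edge [(array([ 473., -290.,   74.]), 0.8)]
wrist fastener [(array([ 596., -315.,  103.]), 0.6)]
side panel [(array([279., 374.,  45.]), 0.82), (array([ 545., -304.,   68.]), 0.58)]
side hook_edge [(array([ 470., -289.,   72.]), 0.93), (array([210., 291.,  35.]), 0.74)]
side fastener [(array([ 594., -318.,  101.]), 0.63), (array([ 473., -291.,   76.]), 0.54), (array([328., 437.,  14.]), 0.46)]
scene panel [(array([280., 375.,  49.]), 0.71), (array([ 547., -308.,   67.]), 0.62), (array([772.,  75.,  -3.]), 0.56)]
scene hook_edge [(array([ 472., -294.,   74.]), 0.92), (array([215., 290.,  34.]), 0.58)]
scene fastener [(array([321., 440.,  15.]), 0.67), (array([ 600., -316.,   97.]), 0.66)]
travel [0.02, 0.01, 6.19] angular [0.0, -0.0, 0.1] rows>= 2 |pos [ 598.8 -314.6  152.9] rpy [180.   -0.  -10.9] F [ 0.2  1.1 -0.1] w 38.4 t 22.3
```

```bash
python3 -m creep '[{"hand":0.45,"travel":[0,0,3],"angular":[0,0,0]},{"hand":0.45,"travel":[0,0,5.5],"angular":[0,0,0]},{"hand":0.45,"travel":[0,0,6.1],"angular":[0,0,0]},{"hand":0.45,"travel":[0,0,6.1],"angular":[0,0,0]},{"hand":0,"travel":[0,0,6.1],"angular":[0,0,0]},{"hand":0,"travel":[0,0,6.1],"angular":[0,0,0]},{"hand":0,"travel":[0,0,6.1],"angular":[0,0,0]},{"hand":0,"travel":[0,0,6.1],"angular":[0,0,0]},{"hand":0,"travel":[0,0,6.1],"angular":[0,0,0]}]'
python3 -c "
from h import *
where()"
python3 -m creep '[{"hand":0,"travel":[0,0,0.3],"angular":[0,0,0]},{"hand":0,"travel":[0,0,0.6],"angular":[0,0,0]},{"hand":0,"travel":[0,0,0.75],"angular":[0,0,0]},{"hand":0,"travel":[0,0,0.75],"angular":[0,0,0]},{"hand":0,"travel":[0,0,0.75],"angular":[0,0,0]}]'
python3 -c "
from h import *
where()"
```

```text
clock: 23.2
eef_pos: [599.4, -315.3, 92.7]
tool_rot: [3.14, -0.002, -0.19]
force: [1.2, -1.4, 2.3]
width: 10.4
hookbot [-19.4  -0.5  79.6] org [55.6 -0.4 79.7] +x [130.6  -0.3  79.9] F [ 1.4 -1.1  2.3] rpy [ 1.799e+02 -1.000e-01 -1.090e+01] q [ 0.21  0.87  0.43  1.56 -0.45  0.82  0.62] 23.2
clock: 23.7
eef_pos: [599.5, -315.3, 85.6]
tool_rot: [3.141, -0.002, -0.19]
force: [-1.3, 0.4, 5.3]
width: 10.5
hookbot [-19.4  -0.6  72.5] org [55.6 -0.5 72.6] +x [130.6  -0.3  72.8] F [-1.3  0.1  5.3] rpy [ 1.799e+02 -1.000e-01 -1.090e+01] q [ 0.21  0.87  0.42  1.56 -0.45  0.8   0.63] 23.7
```

The force rose to about 5 N over a 7 mm stroke, which matches the spring. Next is the quarter turn, clockwise (positive about tool z).

```bash
python3 -m creep '[{"hand":0,"travel":[0,0,0.03],"angular":[0,0,8]},{"hand":0,"travel":[0,0,0.05],"angular":[0,0,16]},{"hand":0,"travel":[0,0,0.05],"angular":[0,0,24]},{"hand":0,"travel":[0,0,0.05],"angular":[0,0,32]},{"hand":0,"travel":[0,0,0.05],"angular":[0,0,40]},{"hand":0,"travel":[0,0,0.05],"angular":[0,0,48]},{"hand":0,"travel":[0,0,0.05],"angular":[0,0,56]},{"hand":0,"travel":[0,0,0.05],"angular":[0,0,64]},{"hand":0,"travel":[0,0,0.05],"angular":[0,0,72]},{"hand":0,"travel":[0,0,0.05],"angular":[0,0,80]},{"hand":0,"travel":[0,0,0.05],"angular":[0,0,87]},{"hand":0,"travel":[0,0,0.05],"angular":[0,0,90]},{"hand":0,"travel":[0,0,0.05],"angular":[0,0,90]},{"hand":0,"travel":[0,0,0.05],"angular":[0,0,90]}]'
python3 -c "
from h import *
where()
print(ctrl.read_state()['torque'])"
```

```text
clock: 25.1
eef_pos: [600.5, -316.9, 85.8]
tool_rot: [-3.136, -0.004, -1.76]
force: [2.9, -4.7, 3.3]
width: 10.6
hookbot [56.7 73.1 72.5] org [56.9 -1.9 72.8] +x [ 57.1 -76.9  73.1] F [ 3.8 -4.   3.3] rpy [-179.7   -0.2 -100.8] q [ 0.02  0.99  0.82  1.56 -0.84  0.96 -0.64] 25.1
[-0.89223754 -0.56619308  0.0262622 ]
```

```bash
python3 -m creep '[{"hand":0.4,"travel":[0,0,0],"angular":[0,0,0]},{"hand":0.4,"travel":[0,0,0],"angular":[0,0,0]},{"hand":0.4,"travel":[0,0,0],"angular":[0,0,0]},{"hand":0.4,"travel":[0,0,0],"angular":[0,0,0]},{"hand":0.4,"travel":[0,0,-3],"angular":[0,0,0]},{"hand":0.4,"travel":[0,0,-7],"angular":[0,0,0]},{"hand":0.4,"travel":[0,0,-11],"angular":[0,0,0]},{"hand":0.4,"travel":[0,0,-14],"angular":[0,0,0]},{"hand":0.4,"travel":[0,0,-14],"angular":[0,0,0]}]'
python3 - <<'E'
from h import *
where()
ims=[]
for c,b in [('wrist',None),('side',(210,330,280,420)),('scene',(130,250,150,290))]:
    im=snap(c); f=im['frame'][:,:,::-1]
    for t in ['panel','hook_edge','fastener']: print(c,t,[(np.round(d['at'],0),d['confidence']) for d in ctrl.spot_point(c,t)[:2]])
    ims.append(cv2.resize(f if b is None else f[b[0]:b[1],b[2]:b[3]],(400,300),interpolation=3))
cv2.imwrite('pics/k.png',np.vstack([np.hstack(ims[:2]),np.hstack([ims[2],ims[2]*0])]))
E
```

```text
clock: 26.0
eef_pos: [601.2, -318.2, 230.7]
tool_rot: [-3.129, -0.007, -1.76]
force: [0.4, -0.9, 0.0]
width: 33.9
hookbot [ 57.8  72.  217.2] org [ 58.   -3.  217.7] +x [ 58.2 -78.  218.2] F [ 0.5 -0.8  0. ] rpy [-179.3   -0.4 -100.8] q [-0.02  0.84  0.94  1.45 -0.7   1.19 -0.75] 26.0
wrist panel [(array([ 547., -308.,   71.]), 0.62)]
wrist hook_edge [(array([ 471., -290.,   71.]), 0.93)]
wrist fastener [(array([ 596., -313.,   99.]), 0.69), (array([ 469., -289.,   75.]), 0.34)]
side panel [(array([278., 374.,  49.]), 0.89), (array([ 543., -307.,   69.]), 0.65)]
side hook_edge [(array([211., 294.,  33.]), 0.85), (array([549., 329.,   2.]), 0.74)]
side fastener [(array([ 596., -317.,   97.]), 0.56), (array([326., 437.,  14.]), 0.44)]
scene panel [(array([ 545., -306.,   69.]), 0.98), (array([278., 374.,  51.]), 0.92)]
scene hook_edge [(array([ 473., -292.,   72.]), 0.96), (array([214., 293.,  32.]), 0.95)]
scene fastener [(array([324., 441.,  13.]), 0.67), (array([ 597., -318.,   91.]), 0.6)]
```

View pics/k.png

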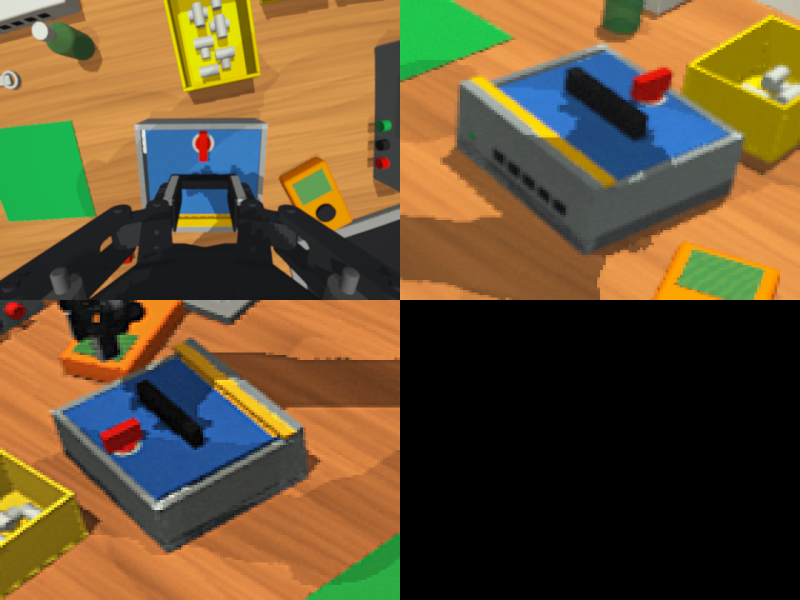

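The wing stands square to the rail, which is a quarter turn. The panel is flush under the lip and the gripper is clear. Fastener height readings fell from about 100 to about 96 mm, which fits a caught press of 4.5 mm. Handing in.

```bash
python3 -c "
from cell import ctrl
print(ctrl.finish_job(), ctrl.read_state()['clock'])"
```

```text
the job is handed in; nothing more can be done
the job is handed in; nothing more can be done
```

The job is done and handed in at about 26 s of the 72 s allowed; the hand-in gives no verdict.

**What I did:**
1. Lifted the panel out of the rack by its hook edge, laid it flat on the mat with the rail up, and let go.
2. Picked it up again by the rail and tilted it about 11°. I slid the hook edge under the lip until it touched the wall, with about 2 N of contact, then lowered it flat.
3. Pressed the fastener about 7 mm and turned it 90° clockwise, then released it and backed away.

**Last checks:**
- **Seating:** The panel origin read about (545, -307, 70) mm, with the hook edge about 75 mm to the lip side of the housing centre. The pictures show it flush and under the lip.
- **Fastener:** The wing stands square to the rail. I could not read the press and turn directly. The fastener height readings fell only from about 97–103 mm to 91–99 mm, so "caught" is inferred from that drop, the press stroke and force, and the full turn.
- **Bystanders:** None looked moved in the pictures; I did not measure their positions at the end.

**What disagreed or went wrong:**
- My first laying-down move ran into the limits of joints 3, 5 and 6, so I came in from the side instead. The force reading at the end of that move was -45 N sideways in mid-air, probably from the sudden stop at the limits.
- The scene and side cameras differed by about 4 mm on the housing's x position. The wall contact agreed with the average I used to within about 1 mm.

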